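# Change-out: unlock the used filter cartridge from its slanted spindle and bin it

## Task

First tip the green bin of the white tilt-out dispenser fully forward by its black tab. Then take the used white-and-blue filter cartridge off its slanted spindle - turn it anticlockwise until its slots let the red cross pin through, and slide it off the free end - and put it straight into the tipped bin. Finally push the bin back until it clicks fully home, without knocking over or shifting the bottles and the jar standing around.

Things in the scene. Friction and masses are not known exactly. Their poses are not given: they have to be found in the camera images.
- stand: Fixed grey stand, base plate 130x110x14 mm; origin at the centre of its underside, x away from its front, y left, z up. A rigid steel spindle on it leans 35 degrees from vertical to the front: its axis points along (-0.574, 0, 0.819) in this frame, from spindle_seat to the free end spindle_tip. Rod 20 mm thick; seat flange 58 mm across with a boss 35 mm across.
- spindle_seat (a point): Centre of the spindle's flange, on which the cartridge's lower end rests; at (30, 0, 60) mm in the stand's frame, axes as the stand's.
- spindle_tip (a point): Free end of the spindle on its axis, 116 mm from spindle_seat; axes as the stand's. 9 mm below it a red cross pin, 6 mm thick, 34 mm from end to end, goes through the rod. The pin is fixed, its angle is not measured: seen looking down on the free end it is 20 to 55 degrees anticlockwise of the line of the cartridge's slots at the start.
- cartridge: Loose hollow filter cartridge on the spindle, white with blue trim, 48 mm across, 100 mm long, about 0.12 kg. Origin at the centre of its lower end, z along it to the upper end. Bore 39 mm, but in the top 8.5 mm a blue collar with a 25 mm hole and two slots 12 mm wide at its +y and -y sides (yellow marks). About 2 mm play on the spindle; grip it round its upper part.
- cartridge_mid (a point): Middle of the cartridge on its axis, 50 mm from either end; axes as the cartridge's. It must travel about 120 mm along the spindle to be clear of it.
- cartridge_top (a point): Centre of the cartridge's upper end; axes as the cartridge's. Drawn toward the free end, the collar meets the pin after about 4 mm. Turned anticlockwise (positive about its z) under a light pull of some 5 to 10 N, it gives way when the slots meet the pin (within about 10 degrees), then slides freely.
- bin: Fixed white housing of the tilt-out bin, 184 mm wide (y), 124 deep (x), 166 high, its roof from 15 mm behind the front to the back: it can be filled only when tipped. Origin on the worktop at the middle of its front edge; x points away from its front, y left, z up.
- bin_hinge (a point): Middle of the green bin's hinge line, 4 mm behind and 14 mm above the housing's origin; the line runs along y; axes as the housing's.
- bucket (a joint): Angle of the green bin, rad: 0 shut, grows as its top tips to the front, 0.75 fully tipped (43 degrees), where it stays. A sprung catch acts over the last 0.1 rad: pulling out of it takes about 11 N at the tab, pushing past it about 7 N; it snaps home from 0.03 rad and stops hard there. Elsewhere about 2 to 3 N moves it.
- bin_tab (a point): Grip point on the black tab of the green front: an upright plate 12 mm thick (y), 44 mm out of the front face, 50 mm tall; the point is 28 mm out of the face at half height; shut, it is 32 mm before and 105 mm above the hinge. Axes turn with the bin: x inward, z up the front. The front face lies 4 mm before the hinge in these axes, is 164 mm wide and ends 115 mm above the hinge.
- bin_floor (a point): Centre of the green bin's inner floor, 50 mm behind and 2 mm above the hinge when shut; axes turn with the bin: x to its back, y left, z up out of it. Inside 100 (x) by 156 (y) mm; front wall 113 mm high, back wall 73, side walls 73 (front half 98).
- amber_bottle: Loose dark brown bottle with white cap, 52 mm across, 146 mm tall, origin at the centre of its underside; leave it alone.
- pink_bottle: Loose pink bottle with red cap, 62 mm across, 112 mm tall, origin at the centre of its underside; leave it alone.
- stain_bottle: Loose blue-grey bottle with black cap, 57 mm across, 172 mm tall, origin at the centre of its underside; leave it alone.
- orange_jar: Loose beige jar with orange lid, 56 mm across, 62 mm tall, origin at the centre of its underside; leave it alone.
There are look-alikes about, which are no part of the job. Of the things that look like the stand, the larger one is meant.

How it is judged:
By the outcome, as a careful person would: the job done as asked, in the order asked, and still so for the second after the job is handed in, with the robot touching nothing.
It also fails if it takes over 67 s, if anything falls off the work surface, if the arm or the gripper's body presses on something with over 40 N, if the wrist force passes 120 N, or if a joint passes its speed limit or range.

## Robot

A 6-joint arm with a two-finger parallel gripper is mounted at the origin on a cart in front of the work surface, level with it; the furniture and walls round the work are solid. World frame = base frame: x ahead of the robot, y to its left, z up, the work surface at z = 0. Lengths are in mm, angles in rad, forces in N, time in s.
With the tool pointing down it reaches from about 275 to 725 mm from the base axis. Payload 15.9 kg.
Tool frame: the origin (TCP) lies midway between the tips of the shut fingers; the grasp point (between the pads) lies 19 mm behind it; z points along the fingers, y is the line along which they close (so a half turn about z gives the same grasp; the last joint's range is limited). The gripper opens to 85 mm and grips with 20 to 120 N. Pads are 22 mm wide; open, the fingers measure 114 mm over their backs; the gripper's body (76 mm by 85 mm) begins 54 mm behind the grasp point. The pads swing forward as they close: fully open they stand 13 mm farther back than shut.
Start: joints at [1.299, 0.213, -0.034, 1.323, 0, 1.571], TCP at [134.227, 481.631, 231.306] pointing down, gripper open.
Joint ranges: [-2.98, 2.98], [-0.74, 1.72], [-1.14, 1.35], [-2.1, 2.04], [-1.57, 1.44], [-3.14, 3.14]. Speed limits (rad/s): [1.89, 1.89, 2.39, 2.57, 3.14, 3.14].

## Interface

Orientations are given as a 3x3 rotation matrix whose columns are the frame's x, y, z axes.
In Python, from workcell import read_state, read_camera, close_job gives the robot as it stands.
- The arm moves only by the tool jog_arm, never from a script. Its argument "targets" is a list of rows, each a list of 6 numbers: the shift along the tool's x, y, z each as a share of 20 mm, from -1 to 1, then the turn, a rotation vector about the tool's x, y, z each as a share of 0.08 rad, from -1 to 1. In form: [[tx, ty, tz, ax, ay, az], ...]. A call has 1 to 20 rows; each row shifts and turns the commanded pose from where the row before left it, along the tool's axes as they then stand; what a row does not reach is not made up. A row lasts 1/12 s, in which the tool goes at most 41.7 mm and 7.16 degrees, less where a joint would pass 70% of its speed; a pose out of reach is approached as far as the arm can. A call with a number of a shift or a turn outside -1 to 1 is refused whole. A call with a gripper value outside its range is refused whole. "hand" is the opening, from -1 (shut) to 1 (fully open), so that 0 is half open, set as the call begins (left out, the last holds). The fingers move at their own pace and stop on an object; the grip force is fixed at half the most. Time passes only in rows, so rows that do not move let the fingers close. It gives the time, the measured TCP pose, the force, the opening and the grip force at its end, in the units of the state.
- read_state(): the state, without advancing time (a new reading comes with each control period).
- read_camera(name): name is "scene" or "top" or "wrist"; returns a dict with "image" (420x560x3 uint8, red, green, blue), "depth" (420x560 float32, mm along the optical axis (not along the pixel's ray), 0 where there is no reading), "vertical_fov" (degrees; the focal length in pixels is half the picture's height over the tangent of half this angle, whatever the lens; pixels are square), "cx", "cy" (the principal point, pixels), "rvec" (rotation vector, rad) and "tvec" (3), from world to camera coordinates, as OpenCV has them. Camera axes: x right, y down, z forward; pixel columns grow to the right and rows downward; lengths in mm; the calibration is good to about 2 mm. The wrist camera is an equidistant fisheye: a pixel r from the principal point sees the ray r / f radians off the axis. A picture is of the moment at which its call begins.
- close_job(): hands the job in; it is judged then, once.
The state is a dict: "clock": time; "q": joint angles; "joint_velocities": joint speeds; "joint_efforts": joint torques, N m; "position": TCP position; "ee_rot": TCP orientation; "ft_force": force on the tool from outside, world axes, zero at the start; "wrist_torque": the same for the moment, N m; "grip_width": finger opening in mm; "grasp_force": force on a finger pad.
Only numpy, scipy, OpenCV 4.12 (cv2) and the standard library are available. Lean on these libraries where they do the work, as an engineer would, in place of code of your own. Each camera call takes 0.05 s, during which the arm holds its last target. There are 200 camera calls.

## Working session

There is one attempt and no reset: what is moved stays moved. The work goes in short steps, Python scripts to look and compute and a tool call to move; the robot and the scene stay as the last step left them, time stands still between calls to the robot, and variables do not carry over. Pictures are saved under pics/ and viewed, at most 10 in all, crops included, and the job is handed in when it is done.

Besides the shell and the picture viewer there is one more tool, called after "Request:" as name(argument=value, ...), one argument or row to a line, values as JSON. jog_arm: Moves the arm, as the interface text tells. Shift numbers are shares of 20 mm and turn numbers shares of 0.08 rad, none past 1 either way. Its arguments: {"type":"object","properties":{"targets":{"type":"array","items":{"type":"array","items":{"type":"number","minimum":-1,"maximum":1}}},"hand":{"type":"number"}},"required":["targets"]}

```bash
mkdir -p pics; ls; cat > h.py <<'E'
import numpy as np, cv2, pickle
from workcell import read_state, read_camera, close_job
def snap(n,f):
    c=read_camera(n); pickle.dump(c,open(f'pics/{f}.pkl','wb')); cv2.imwrite(f'pics/{f}.png',c['image'][:,:,::-1]); return c
def load(f): return pickle.load(open(f'pics/{f}.pkl','rb'))
def cloud(c,fish=False):
    h,w=c['depth'].shape; f=h/2/np.tan(np.radians(c['vertical_fov'])/2)
    v,u=np.mgrid[:h,:w].astype(float); x=(u-c['cx'])/f; y=(v-c['cy'])/f
    if fish:
        r=np.hypot(x,y)+1e-9; k=np.tan(np.minimum(r,1.5))/r; x,y=x*k,y*k
    d=c['depth'].astype(float); P=np.dstack([x*d,y*d,d])
    R=cv2.Rodrigues(np.array(c['rvec'],float))[0]; P=(P-np.array(c['tvec']).ravel())@R
    P[d<=0]=np.nan; return P
E
python3 - <<'E'
from h import *
a=snap('scene','s0'); b=snap('top','t0'); 
cv2.imwrite('pics/st0.png',cv2.resize(np.hstack([a['image'],b['image']])[:,:,::-1],(800,300)))
for c in (a,b):
    R=cv2.Rodrigues(np.array(c['rvec'],float))[0]; print(c['vertical_fov'],-R.T@np.array(c['tvec']).ravel(),R[2])
print(read_state())
E
```

```text
pics
42.74844546300468 [ -82.68411328 1018.26341686 1543.22790391] [ 0.35295153 -0.52561567 -0.77404999]
54.36070910882108 [ 347.48016213  -15.91181067 1321.49506191] [ 0.17171186  0.03669158 -0.98446369]
{'clock': 0.1, 'q': array([ 1.29900810e+00,  2.13316605e-01, -3.49528168e-02,  1.32349855e+00,
       -4.73078873e-05,  1.57083784e+00]), 'joint_velocities': array([-0.00060467,  0.00049893,  0.00132101, -0.00048452, -0.00077705,
        0.00089532]), 'joint_efforts': array([ 2.64312184e-03, -6.87248111e+01,  4.87807667e+01,  1.20962763e-02,
        1.71498568e-04, -4.04380307e-05]), 'position': array([134.16414893, 481.36422944, 230.87809694]), 'ee_rot': array([[-9.63281243e-01,  2.68494320e-01, -2.15271996e-04],
       [ 2.68494402e-01,  9.63280777e-01, -9.48681446e-04],
       [-4.73482041e-05, -9.71646368e-04, -9.99999527e-01]]), 'ft_force': array([ 0.31193041, -0.22807455,  0.06535401]), 'wrist_torque': array([0.06228267, 0.02345523, 0.0016042 ]), 'grasp_force': 0.0, 'grip_width': 85.32102946512086}
```

View pics/s0.png

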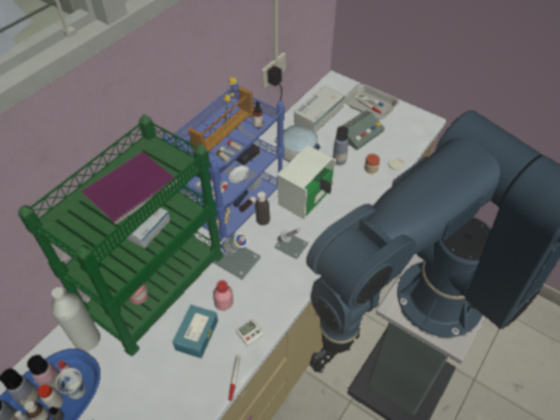

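View pics/t0.png

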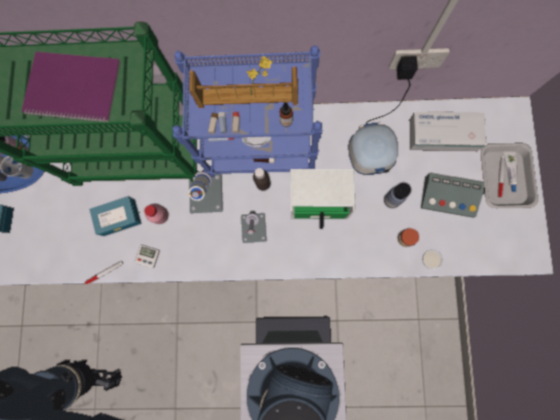

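The scene view shows the dispenser at about (305,183) with its green front facing the robot, the stand with cartridge at (238,255), and a decoy stand at (292,242). In the top view: stand and cartridge (203,190), decoy (253,227), bin (322,192) with tab (322,220), amber (262,179), pink (155,213), stain (398,195) and jar (409,237).

```bash
python3 - <<'E'
from h import *
a=load('s0'); b=load('t0')
A=cv2.resize(a['image'][200:290,200:340],(800,514),interpolation=cv2.INTER_CUBIC)[:,:,::-1]
B=cv2.resize(b['image'][150:250,180:360],(800,444),interpolation=cv2.INTER_CUBIC)[:,:,::-1]
cv2.imwrite('pics/cA.png',cv2.resize(a['image'][140:290,200:350],(600,600),interpolation=cv2.INTER_CUBIC)[:,:,::-1]);cv2.imwrite('pics/cB.png',B)
P=cloud(b); Q=cloud(a)
np.set_printoptions(precision=0,suppress=True)
for n,(u,v) in dict(cart=(203,190),cart2=(198,180),cart3=(197,193),plate=(217,203),tab=(322,224),roofFL=(293,201),roofFR=(352,203),roofBL=(293,172),amber=(262,174),pink=(152,210),stain=(403,188),jar=(409,236),decoy=(253,215),rackleg=(190,165),table=(240,250)).items(): print(n,P[v,u])
# height map extents for regions
H=P[...,2]
for n,(u0,u1,v0,v1,z0,z1) in dict(plate=(185,228,175,217,8,20),stand=(185,228,170,217,60,260),roof=(280,360,160,220,150,180),decoyplate=(236,272,205,247,6,20),tab=(310,335,205,235,60,200)).items():
    m=(H[v0:v1,u0:u1]>z0)&(H[v0:v1,u0:u1]<z1); p=P[v0:v1,u0:u1][m]; print(n,len(p),p.min(0),p.max(0),np.median(p,0))
E
```

```text
cart [613. 251. 140.]
cart2 [649. 271. 119.]
cart3 [601. 265. 154.]
plate [596. 232.  17.]
tab [502. -99. 144.]
roofFL [568. -16. 167.]
roofFR [ 558. -185.  165.]
roofBL [654. -19. 166.]
amber [655.  73. 149.]
pink [561. 413. 112.]
stain [ 596. -329.  173.]
jar [ 470. -367.   65.]
decoy [549. 111.  48.]
rackleg [696. 296. 123.]
table [443. 159.   0.]
plate 760 [568. 210.   8.] [692. 336.  20.] [608. 253.  14.]
stand 557 [588. 227.  60.] [695. 322. 165.] [643. 270. 116.]
roof 2391 [ 536. -192.  150.] [693.  -7. 173.] [607. -99. 165.]
decoyplate 517 [453.  56.   6.] [589. 171.  18.] [505. 109.  10.]
tab 230 [ 494. -142.   60.] [556. -65. 169.] [538. -97. 129.]
```

View pics/cB.png

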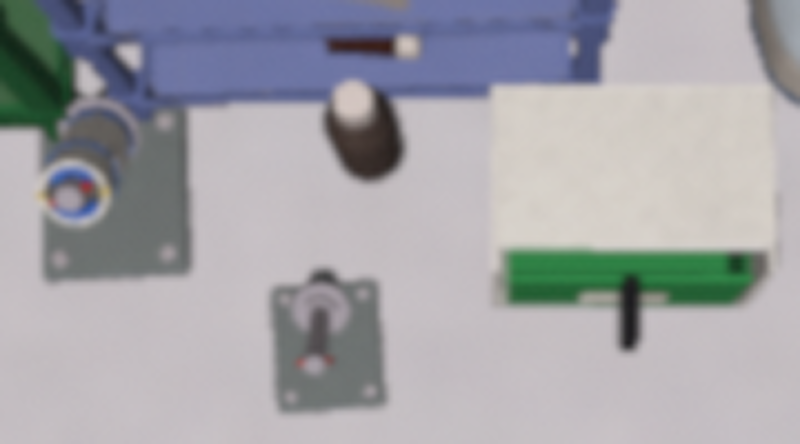

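View pics/cA.png

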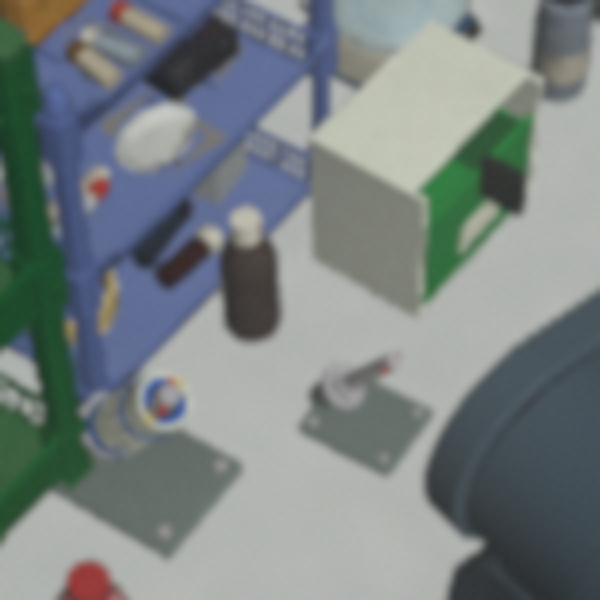

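```bash
python3 - <<'E'
from h import *
from scipy.optimize import least_squares
np.set_printoptions(precision=2,suppress=True)
for f in ('t0','s0'):
    c=load(f);P=cloud(c);H=P[...,2]
    def reg(x0,x1,y0,y1,z0,z1): 
        m=(P[...,0]>x0)&(P[...,0]<x1)&(P[...,1]>y0)&(P[...,1]<y1)&(H>z0)&(H<z1); return P[m],c['image'][m]
    p,_=reg(500,720,-230,30,158,175); print(f,'roof',cv2.minAreaRect(p[:,:2].astype(np.float32)),np.median(p[:,2]))
    p,col=reg(480,760,180,330,9,20); 
    m=(col.max(1).astype(int)-col.min(1)<40); print('plate',cv2.minAreaRect(p[m][:,:2].astype(np.float32)),np.median(p[:,2]),len(p))
    p,col=reg(440,575,-150,-60,70,175); m=(col.max(1)<60); print('tab',m.sum(),p[m].min(0),p[m].max(0),p[m].mean(0))
    p,col=reg(570,690,220,310,75,135); m=~((col[:,1].astype(int)>col[:,0]+25)&(col[:,1]>col[:,2]))
    p=p[m]
    def res(q):
        yaw,x,y=q; d=np.array([-.574*np.cos(yaw),-.574*np.sin(yaw),.819]); s=np.array([x,y,60.]); w=p-s; t=w@d; r=np.linalg.norm(w-np.outer(t,d),axis=1); return r-24
    for y0 in (-.1,.2):
        r=least_squares(res,[y0,655,265],loss='soft_l1',f_scale=2); print('cyl',len(p),r.x,np.median(abs(r.fun)))
    print(p.min(0),p.max(0))
E
```

```text
t0 roof ((624.2525024414062, -100.21858978271484), (182.57562255859375, 169.60165405273438), 88.42122650146484) 165.25807941668762
plate ((619.2901000976562, 268.22247314453125), (178.13267517089844, 115.79463958740234), 0.5631619691848755) 13.954076946021724 811
tab 37 [ 494.9  -102.85  132.97] [534.95 -93.41 147.6 ] [517.2  -97.25 142.72]
cyl 236 [  0.05 663.4  275.56] 1.3844852993357968
cyl 236 [  0.05 663.4  275.56] 1.384485258120586
[588.03 247.86  75.48] [689.99 296.11 134.54]
s0 roof ((625.5872802734375, -101.69263458251953), (198.30966186523438, 180.34519958496094), 88.9499740600586) 166.24556533895398
plate ((592.8117065429688, 255.18798828125), (147.94046020507812, 217.6770782470703), 89.18189239501953) 14.2493518289535 724
tab 75 [ 497.02 -101.96   99.83] [532.71 -87.68 149.25] [514.77 -94.39 125.01]
cyl 240 [ -0.01 664.72 269.82] 2.435269835515875
cyl 240 [ -0.01 664.72 269.82] 2.4352934341714043
[582.61 246.66  75.06] [689.85 300.18 134.91]
```

```bash
cat >> h.py <<'E'
from scipy.linalg import logm, expm
from scipy.spatial.transform import Rotation as Ro
def T(R,p): M=np.eye(4);M[:3,:3]=R;M[:3,3]=p;return M
def cur(): s=read_state(); return T(s['ee_rot'],s['position'])
def plan(M,N,start=None):
    "constant tool twist, N rows, from start (default now) to M: prints the row in shares"
    S=cur() if start is None else start
    D=expm(np.real(logm(np.linalg.inv(S)@M))/N)
    r=np.r_[D[:3,3]/20,Ro.from_matrix(D[:3,:3]).as_rotvec()/.08]
    print(N,'rows of',np.round(r,3).tolist()); return r
def down(pitch,yaw=0.):
    "tool z tips ahead by pitch from straight down; tool y along world y, then yawed"
    z=np.array([np.sin(pitch),0,-np.cos(pitch)]); y=np.array([0,1.,0]); return Ro.from_euler('z',yaw).as_matrix()@np.c_[np.cross(y,z),y,z]
E
python3 - <<'E'
from h import *
c=load('t0'); s=load('s0')
A=np.vstack([cloud(c).reshape(-1,3),cloud(s).reshape(-1,3)]);col=np.vstack([c['image'].reshape(-1,3),s['image'].reshape(-1,3)])
for z0,z1 in((30,100),(100,180),(180,300)):
    print(z0,z1)
    for x in range(760,480,-20): 
        print(x,''.join('%4d'%min(99,((A[:,0]>=x)&(A[:,0]<x+20)&(A[:,1]>=y)&(A[:,1]<y+20)&(A[:,2]>z0)&(A[:,2]<z1)).sum()) for y in range(400,100,-20)))
print('y 400..120')
M=T(down(0),[513,-97,250]); plan(M,36)
E
```

```text
30 100
760   26  27  24  44  50  27  17   0   3   0   9   0   1  15   3
740   29  30  32  30  50  31  26   0   0   0   0   5  18   8   1
720   66  54  43  24  31  45  36   0  19   1   0   0   0   0   1
700   45  50  51  32  16  15  18  10  27   0   1   0   1   0   3
680   26  22  26  25  23  20  36  45  86  26  29  27  24  23  25
660   65  56  66  66  66  99  67  34  33   2   0   0   0   0   0
640    0   0   0   0   0   0  44   1  25   0   0   0   0   0   0
620    0   0   0   0   0   0  23   2   5   0   0   0   0   0   0
600    0   0   0   0   0   0   1   7   0   0   0   0   0   0   0
580   22   1   0   0   0   0   0   0   0   0   0   0   0   0   0
560   35  29   0   0   0   0   0   0   0   0   0   0   0   0   0
540   78  29   0   0   0   0   0   0   0   0   0   0   0   0  31
520   47   0   0   0   0   0   0   0   0   0   0   0   0   0  62
500    0   0   0   0   0   0   0   0   0   0   0   0   0   0  12
100 180
760    0   0   0   0   0   0   0   0   0   2   0   0   0   0   2
740    0   0   0   0   0   0   0   0   2  15   7  12  17  14  11
720    0   0   0   0   0   0   0   0   5  17 
[... 1019 characters left out ...]
  12  18  41  76  86  99  38  34  25  25  31  32
660   77  72  78  81  71  99  86   0   1   2   0   0   0   0   0
640    0   0   0   0   0   0   0   0   0   0   0   0   0   0   0
620    0   0   0   0   0   0   0   0   0   0   0   0   0   0   0
600    0   0   0   0   0   0   0   0   0   0   0   0   0   0   0
580    0   0   0   0   0   0   0   0   0   0   0   0   0   0   0
560    0   0   0   0   0   0   0   0   0   0   0   0   0   0   0
540    0   0   0   0   0   0   0   0   0   0   0   0   0   0   0
520    0   0   0   0   0   0   0   0   0   0   0   0   0   0   0
500    0   0   0   0   0   0   0   0   0   0   0   0   0   0   0
y 400..120
36 rows of [-0.635, -0.724, -0.026, -0.0, -0.0, -0.094]
```

Request:
jog_arm(
  targets=[
    [-0.635, -0.724, -0.026, 0, 0, -0.094],
    [-0.635, -0.724, -0.026, 0, 0, -0.094],
    [-0.635, -0.724, -0.026, 0, 0, -0.094],
    [-0.635, -0.724, -0.026, 0, 0, -0.094],
    [-0.635, -0.724, -0.026, 0, 0, -0.094],
    [-0.635, -0.724, -0.026, 0, 0, -0.094],
    [-0.635, -0.724, -0.026, 0, 0, -0.094],
    [-0.635, -0.724, -0.026, 0, 0, -0.094],
    [-0.635, -0.724, -0.026, 0, 0, -0.094],
    [-0.635, -0.724, -0.026, 0, 0, -0.094],
    [-0.635, -0.724, -0.026, 0, 0, -0.094],
    [-0.635, -0.724, -0.026, 0, 0, -0.094],
    [-0.635, -0.724, -0.026, 0, 0, -0.094],
    [-0.635, -0.724, -0.026, 0, 0, -0.094],
    [-0.635, -0.724, -0.026, 0, 0, -0.094],
    [-0.635, -0.724, -0.026, 0, 0, -0.094],
    [-0.635, -0.724, -0.026, 0, 0, -0.094],
    [-0.635, -0.724, -0.026, 0, 0, -0.094],
  ],
)

```text
clock: 1.6
position: [304.2, 178.7, 240.6]
ee_rot: [[-0.991, 0.136, -0.0], [0.136, 0.991, -0.0], [0.0, -0.0, -1.0]]
ft_force: [-0.1, 1.3, 0.5]
grip_width: 85.2
grasp_force: 0.0
```

Request:
jog_arm(
  targets=[
    [-0.635, -0.724, -0.026, 0, 0, -0.094],
    [-0.635, -0.724, -0.026, 0, 0, -0.094],
    [-0.635, -0.724, -0.026, 0, 0, -0.094],
    [-0.635, -0.724, -0.026, 0, 0, -0.094],
    [-0.635, -0.724, -0.026, 0, 0, -0.094],
    [-0.635, -0.724, -0.026, 0, 0, -0.094],
    [-0.635, -0.724, -0.026, 0, 0, -0.094],
    [-0.635, -0.724, -0.026, 0, 0, -0.094],
    [-0.635, -0.724, -0.026, 0, 0, -0.094],
    [-0.635, -0.724, -0.026, 0, 0, -0.094],
    [-0.635, -0.724, -0.026, 0, 0, -0.094],
    [-0.635, -0.724, -0.026, 0, 0, -0.094],
    [-0.635, -0.724, -0.026, 0, 0, -0.094],
    [-0.635, -0.724, -0.026, 0, 0, -0.094],
    [-0.635, -0.724, -0.026, 0, 0, -0.094],
    [-0.635, -0.724, -0.026, 0, 0, -0.094],
    [-0.635, -0.724, -0.026, 0, 0, -0.094],
    [-0.635, -0.724, -0.026, 0, 0, -0.094],
    [0, 0, 0, 0, 0, 0],
    [0, 0, 0, 0, 0, 0],
  ],
)

```text
clock: 3.27
position: [512.9, -97.1, 249.4]
ee_rot: [[-1.0, 0.002, -0.001], [0.002, 1.0, 0.0], [0.001, 0.0, -1.0]]
ft_force: [-1.1, 0.1, -0.6]
grip_width: 85.3
grasp_force: 0.0
```

```bash
python3 - <<'E'
from h import *
np.set_printoptions(precision=3,suppress=True)
s=read_state(); print(s['q'],s['position'],s['ee_rot'])
c=snap('wrist','w1'); P=cloud(c,True); im=c['image'].astype(int)
R=cv2.Rodrigues(np.array(c['rvec'],float))[0]; print('cam',-R.T@np.array(c['tvec']).ravel(),R[2],c['vertical_fov'])
m=(im.max(2)<60)&(P[...,2]>100)&(P[...,2]<165)&(P[...,0]>470)&(P[...,0]<560)&(abs(P[...,1]+97)<40)
v,u=np.nonzero(m); p=P[m]; print('black',len(p),u.mean(),v.mean(),p.min(0),p.max(0),np.median(p,0))
for x in range(490,550,10):
    q=p[(p[:,0]>=x)&(p[:,0]<x+10)]; 
    if len(q): print(x,len(q),np.percentile(q[:,1],[5,50,95]),np.median(q[:,2]))
m=(P[...,2]>158)&(P[...,2]<175)&(P[...,0]>530)&(P[...,0]<720)&(abs(P[...,1]+97)<130)
print('roof',cv2.minAreaRect(P[m][:,:2].astype(np.float32)))
E
```

```text
[-0.187  0.258  0.069  1.383  0.    -0.185] [512.944 -97.126 249.35 ] [[-1.     0.002 -0.001]
 [ 0.002  1.     0.   ]
 [ 0.001  0.    -1.   ]]
cam [446.245 -97.008 391.658] [ 0.264  0.    -0.964] 65.70646984690485
black 839 282.56972586412394 209.08581644815257 [ 493.376 -105.724  103.782] [540.796 -92.526 145.729] [513.484 -98.747 142.841]
490 195 [-102.882  -98.582  -93.893] 140.74922323438952
500 166 [-103.358  -98.616  -93.89 ] 143.08607872175924
510 170 [-104.238  -99.05   -93.888] 143.0416749371825
520 172 [-104.384  -99.48   -93.877] 142.87035958352484
530 135 [-104.735  -99.556  -94.682] 142.87195690246483
540 1 [-105.724 -105.724 -105.724] 128.70442162002493
roof ((593.0554809570312, -101.6689682006836), (183.02194213867188, 111.43844604492188), 88.5033950805664)
```

View pics/w1.png

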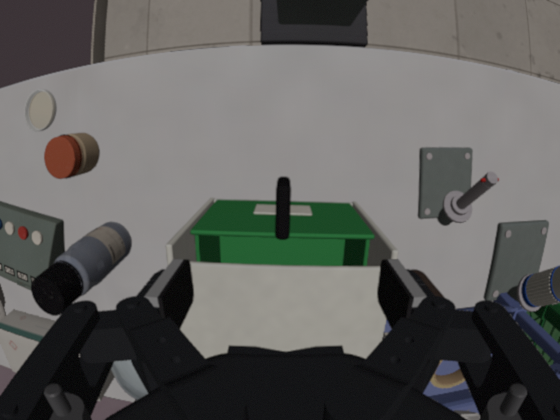

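The wrist view shows the black tab centred at about (283,208) over the green front, the stain bottle at (83,265) left and both stands at right. The tab sits at y -99 with yaw about -0.026.

```bash
python3 - <<'E'
from h import *
R=down(0,-.026); M=T(R,[513,-99,106]); plan(M,9)
H=T(Ro.from_euler('z',-.026).as_matrix(),[542,-100,14])
M2=H@T(Ro.from_euler('y',-.76).as_matrix(),[0,0,0])@np.linalg.inv(H)@M
print(M2); plan(M2,24,M)
E
```

```text
9 rows of [-0.002, -0.013, 0.798, 0.0, -0.001, 0.034]
[[-7.24591030e-01  2.59970708e-02  6.88688603e-01  4.57622162e+02]
 [ 1.88436131e-02  9.99662019e-01 -1.79099396e-02 -9.75598517e+01]
 [-6.88921445e-01  1.72058839e-19 -7.24836011e-01  6.06950336e+01]
 [ 0.00000000e+00  0.00000000e+00  0.00000000e+00  1.00000000e+00]]
24 rows of [0.145, 0.0, 0.048, 0.0, -0.396, 0.0]
```

Request:
jog_arm(
  targets=[
    [0, -0.013, 0.8, 0, 0, 0.034],
    [0, -0.013, 0.8, 0, 0, 0.034],
    [0, -0.013, 0.8, 0, 0, 0.034],
    [0, -0.013, 0.8, 0, 0, 0.034],
    [0, -0.013, 0.8, 0, 0, 0.034],
    [0, -0.013, 0.8, 0, 0, 0.034],
    [0, -0.013, 0.8, 0, 0, 0.034],
    [0, -0.013, 0.8, 0, 0, 0.034],
    [0, -0.013, 0.8, 0, 0, 0.034],
    [0, 0, 0, 0, 0, 0],
    [0, 0, 0, 0, 0, 0],
  ],
)

```text
clock: 4.23
position: [512.1, -98.4, 106.0]
ee_rot: [[-1.0, 0.025, -0.001], [0.025, 1.0, 0.0], [0.001, 0.0, -1.0]]
ft_force: [-0.8, 0.0, 1.2]
grip_width: 85.4
grasp_force: 0.0
```

Request:
jog_arm(
  targets=[
    [0, 0, 0, 0, 0, 0],
    [0, 0, 0, 0, 0, 0],
    [0, 0, 0, 0, 0, 0],
    [0, 0, 0, 0, 0, 0],
    [0, 0, 0, 0, 0, 0],
    [0, 0, 0, 0, 0, 0],
    [0, 0, 0, 0, 0, 0],
    [0, 0, 0, 0, 0, 0],
    [0, 0, 0, 0, 0, 0],
    [0, 0, 0, 0, 0, 0],
    [0, 0, 0, 0, 0, 0],
    [0, 0, 0, 0, 0, 0],
  ],
  hand=-1,
)

```text
clock: 5.23
position: [513.0, -99.2, 106.3]
ee_rot: [[-1.0, 0.026, 0.0], [0.026, 1.0, -0.0], [-0.0, -0.0, -1.0]]
ft_force: [-1.1, -1.7, 6.2]
grip_width: 11.7
grasp_force: 58.7
```

Gripped (11.7 mm). Now tip.

Request:
jog_arm(
  targets=[
    [0.145, 0, 0.048, 0, -0.396, 0],
    [0.145, 0, 0.048, 0, -0.396, 0],
    [0.145, 0, 0.048, 0, -0.396, 0],
    [0.145, 0, 0.048, 0, -0.396, 0],
    [0.145, 0, 0.048, 0, -0.396, 0],
    [0.145, 0, 0.048, 0, -0.396, 0],
    [0.145, 0, 0.048, 0, -0.396, 0],
    [0.145, 0, 0.048, 0, -0.396, 0],
  ],
)

```text
clock: 5.9
position: [491.9, -98.6, 96.8]
ee_rot: [[-0.967, 0.026, 0.255], [0.025, 1.0, -0.007], [-0.255, -0.0, -0.967]]
ft_force: [5.2, -1.0, 1.3]
grip_width: 11.3
grasp_force: 58.5
```

Request:
jog_arm(
  targets=[
    [0.145, 0, 0.048, 0, -0.396, 0],
    [0.145, 0, 0.048, 0, -0.396, 0],
    [0.145, 0, 0.048, 0, -0.396, 0],
    [0.145, 0, 0.048, 0, -0.396, 0],
    [0.145, 0, 0.048, 0, -0.396, 0],
    [0.145, 0, 0.048, 0, -0.396, 0],
    [0.145, 0, 0.048, 0, -0.396, 0],
    [0.145, 0, 0.048, 0, -0.396, 0],
    [0.145, 0, 0.048, 0, -0.396, 0],
    [0.145, 0, 0.048, 0, -0.396, 0],
    [0.145, 0, 0.048, 0, -0.396, 0],
    [0.145, 0, 0.048, 0, -0.396, 0],
  ],
)

```text
clock: 6.9
position: [464.7, -97.8, 72.2]
ee_rot: [[-0.803, 0.025, 0.595], [0.02, 1.0, -0.015], [-0.595, -0.0, -0.804]]
ft_force: [-6.5, 1.8, 12.6]
grip_width: 10.9
grasp_force: 60.7
```

Request:
jog_arm(
  targets=[
    [0.145, 0, 0.048, 0, -0.396, 0],
    [0.145, 0, 0.048, 0, -0.396, 0],
    [0.145, 0, 0.048, 0, -0.396, 0],
    [0.145, 0, 0.048, 0, -0.396, 0],
    [0, 0, 0, 0, 0, 0],
    [0, 0, 0, 0, 0, 0],
    [0, 0, 0, 0, 0, 0],
  ],
)

```text
clock: 7.48
position: [479.7, -98.7, 83.5]
ee_rot: [[-0.751, -0.003, 0.66], [0.016, 1.0, 0.022], [-0.66, 0.027, -0.751]]
ft_force: [-13.3, 98.4, 16.1]
grip_width: 11.4
grasp_force: 95.9
```

```bash
python3 - <<'E'
from h import *
np.set_printoptions(precision=3,suppress=True)
s=read_state(); [print(k,v) for k,v in s.items()]
snap('scene','s2'); a=load('s2')
cv2.imwrite('pics/s2c.png',cv2.resize(a['image'][120:330,220:500],(800,600))[:,:,::-1])
E
```

```text
clock 7.4833
q [-0.371 -0.131 -1.135 -0.113  0.263 -0.27 ]
joint_velocities [ 0.003 -0.001 -0.     0.    -0.003 -0.001]
joint_efforts [-43.087 -28.456  44.986 -20.386 -24.485  -0.059]
position [479.699 -98.671  83.514]
ee_rot [[-0.751 -0.003  0.66 ]
 [ 0.016  1.     0.022]
 [-0.66   0.027 -0.751]]
ft_force [-13.347  98.428  16.072]
wrist_torque [12.285  0.85  10.793]
grasp_force 95.9429707378149
grip_width 11.393472497955557
```

View pics/s2c.png

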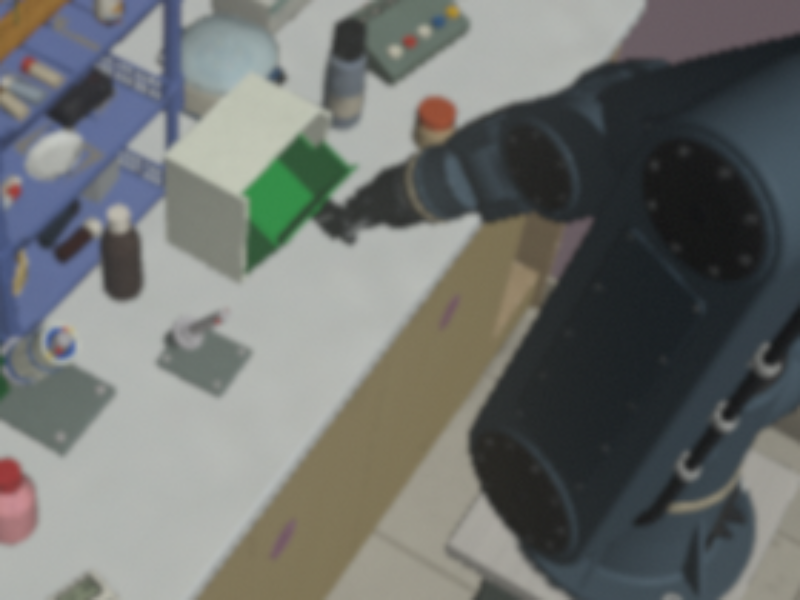

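The view shows the bin partly tipped (about (300,190)) with the gripper on the tab. Joint 3 is at its limit (-1.135), so the arm cannot fold further in this pose and is pressing sideways. I'll back off by a row.

Request:
jog_arm(
  targets=[
    [-0.145, 0, -0.048, 0, 0.396, 0],
  ],
)

```text
clock: 7.62
position: [478.3, -98.5, 83.1]
ee_rot: [[-0.775, -0.001, 0.632], [0.017, 1.0, 0.022], [-0.632, 0.027, -0.774]]
ft_force: [51.4, 85.4, -56.4]
grip_width: 11.3
grasp_force: 81.3
```

Request:
jog_arm(
  targets=[
    [0, 0, 0, 0, 0, 0],
  ],
  hand=0,
)

```text
clock: 7.7
position: [480.2, -102.7, 85.1]
ee_rot: [[-0.775, 0.006, 0.632], [0.017, 1.0, 0.012], [-0.632, 0.02, -0.775]]
ft_force: [2.9, 10.8, -4.7]
grip_width: 22.3
grasp_force: 6.5
```

```bash
python3 - <<'E'
from h import *
np.set_printoptions(precision=3,suppress=True)
s=read_state(); [print(k,v) for k,v in s.items()]
E
```

```text
clock 7.7
q [-0.362 -0.131 -1.093 -0.039  0.237 -0.269]
joint_velocities [-0.042 -0.002 -0.016 -0.106 -0.124 -0.002]
joint_efforts [ -5.935 -33.449  47.522  -7.761  -2.075   0.003]
position [ 480.162 -102.651   85.053]
ee_rot [[-0.775  0.006  0.632]
 [ 0.017  1.     0.012]
 [-0.632  0.02  -0.775]]
ft_force [ 2.866 10.78  -4.667]
wrist_torque [1.609 0.807 1.31 ]
grasp_force 6.466370075941086
grip_width 22.332105768563057
```

Request:
jog_arm(
  targets=[
    [0, 0, 0, 0, 0, 0],
    [0, 0, 0, 0, 0, 0],
    [0, 0, 0, 0, 0, 0],
    [0, 0, 0, 0, 0, 0],
    [0, 0, -0.5, 0, 0, 0],
    [0, 0, -0.6, 0, 0, 0],
    [0, 0, -0.6, 0, 0, 0],
    [0, 0, -0.6, 0, 0, 0],
    [0, 0, -0.6, 0, 0, 0],
    [0, 0, -0.6, 0, 0, 0],
    [0, 0, 0, 0, 0, 0],
    [0, 0, 0, 0, 0, 0],
  ],
  hand=1,
)

```text
clock: 8.7
position: [437.2, -109.5, 141.3]
ee_rot: [[-0.771, 0.018, 0.636], [0.02, 1.0, -0.005], [-0.636, 0.009, -0.771]]
ft_force: [0.6, 0.8, -0.5]
grip_width: 85.2
grasp_force: 0.0
```

```bash
python3 - <<'E'
from h import *
np.set_printoptions(precision=3,suppress=True)
s=read_state(); print(s['q'],s['position'],s['ee_rot'],s['ft_force'])
c=snap('wrist','w2'); P=cloud(c,True); im=c['image'].astype(int)
m=(im.max(2)<60)&(P[...,2]>20)&(P[...,2]<165)&(P[...,0]>400)&(P[...,0]<540)&(abs(P[...,1]+97)<12)
p=P[m];print('black',len(p),p.min(0),p.max(0),np.median(p,0))
g=(im[...,1]>im[...,0]*1.6)&(im[...,1]>im[...,2]*1.4)&(P[...,2]>10)&(P[...,2]<180)&(P[...,0]>400)&(P[...,0]<570)&(abs(P[...,1]+100)<75)
q=P[g]; print(len(q),q.min(0),q.max(0))
for y in (-150,-130,-70,-50):
  w=q[abs(q[:,1]-y)<6]; w=w[np.argsort(w[:,0])]; print(y,w[::max(1,len(w)//10)][:,[0,2]].round().tolist())
E
```

```text
[-0.429 -0.351 -1.054  0.222  0.263 -0.319] [ 437.187 -109.514  141.277] [[-0.771  0.018  0.636]
 [ 0.02   1.    -0.005]
 [-0.636  0.009 -0.771]] [ 0.575  0.75  -0.495]
black 1927 [ 440.694 -104.617   26.615] [530.149 -85.117 127.697] [455.631 -98.532 110.689]
11670 [ 414.822 -174.999   11.539] [541.799 -25.009 167.647]
-150 [[416.0, 147.0], [486.0, 113.0], [489.0, 108.0], [493.0, 98.0], [497.0, 91.0], [501.0, 82.0], [506.0, 73.0], [512.0, 60.0], [518.0, 48.0], [526.0, 33.0], [535.0, 14.0]]
-130 [[485.0, 113.0], [487.0, 111.0], [489.0, 115.0], [492.0, 102.0], [495.0, 95.0], [499.0, 89.0], [503.0, 81.0], [507.0, 71.0], [514.0, 57.0], [527.0, 32.0], [537.0, 13.0]]
-70 [[417.0, 148.0], [488.0, 113.0], [490.0, 110.0], [492.0, 104.0], [496.0, 97.0], [499.0, 91.0], [503.0, 83.0], [507.0, 75.0], [512.0, 66.0], [528.0, 34.0], [538.0, 14.0]]
-50 [[487.0, 113.0], [490.0, 111.0], [493.0, 106.0], [496.0, 98.0], [501.0, 88.0], [506.0, 79.0], [511.0, 69.0], [516.0, 60.0], [522.0, 46.0], [530.0, 31.0]]
```

View pics/w2.png

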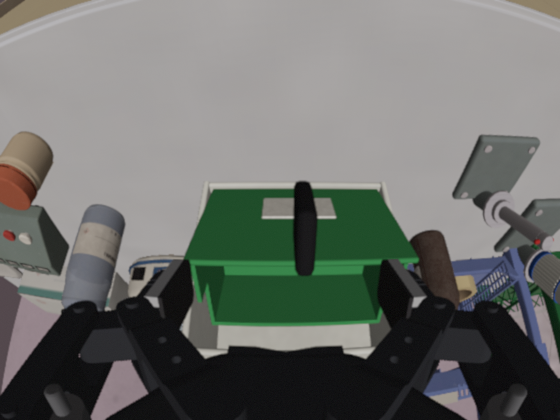

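The wrist view shows the bin partly tipped (face at 0.46 rad), tab at (305,228), bottles untouched. I'll fit a kinematic model so I can check reach.

```bash
cat > fk.py <<'E'
from h import *
from scipy.optimize import least_squares
S=[([1.299008,.213317,-.034953,1.323499,0,1.570838],[134.164,481.364,230.878]),
([-.187,.258,.069,1.383,0,-.185],[512.944,-97.126,249.35]),
([-.371,-.131,-1.135,-.113,.263,-.270],[479.699,-98.671,83.514]),
([-.362,-.131,-1.093,-.039,.237,-.269],[480.162,-102.651,85.053]),
([-.429,-.351,-1.054,.222,.263,-.319],[437.187,-109.514,141.277])]
def fk(q,g):
    r0,h,L2,L3,e,b,Lt=g; q1,q2,q3,q4,q5,q6=q; f=q2-q3; p=f+q4
    u=np.array([np.cos(f),0,-np.sin(f)]); up=np.array([np.sin(f),0,np.cos(f)])
    d=np.array([np.cos(p),0,-np.sin(p)]); z=d*np.cos(q5)+np.array([0,np.sin(q5),0])
    P=np.array([r0,0,h])+L2*np.array([np.sin(q2),0,np.cos(q2)])+L3*u+e*up+b*d+Lt*z
    R=Ro.from_euler('z',q1).as_matrix(); return R@P,R@z
r=least_squares(lambda g:np.r_[np.concatenate([fk(q,g)[0]-p for q,p in S]),.02*(g[[0,4]]),.02*(g[5])],[0,180,400,400,0,100,215]); G=r.x
def ik(p,z,q0=(0,.2,-.5,1.3,0)):
    "nearest in-range joints; returns q, position miss, direction miss"
    lo=[-2.98,-.74,-1.14,-2.1,-1.57];hi=[2.98,1.72,1.35,2.04,1.44]
    def f(q): a,b=fk(np.r_[q,0],G); return np.r_[a-p,300*(b-z)]
    s=least_squares(f,np.clip(q0,np.array(lo)+.01,np.array(hi)-.01),bounds=(lo,hi)); a,b=fk(np.r_[s.x,0],G)
    return s.x.round(2),round(np.linalg.norm(a-p),1),round(np.linalg.norm(b-z),3)
E
python3 - <<'E'
from fk import *
print(G.round(1),abs(r.fun).max())
H=T(Ro.from_euler('z',-.026).as_matrix(),[541,-100,14])
def tabpt(th,x=-29,zz=104): return (H@T(Ro.from_euler('y',-th).as_matrix(),[0]*3)@[x,0,zz,1])[:3]
for th in(.46,.75):
  for tilt in (0,.15,.3,.45,.6,.75):
    z=down(tilt,-.026)[:,2]; gp=tabpt(th); print(th,tilt,gp.round(),ik(gp+19*z,z))
for tilt in (.4,.5,.61,.75):
    z=down(tilt)[:,2]; print('bin',tilt,[ik(np.array([x,-100,zz])+19*z,z) for x,zz in((525,108),(500,140),(460,180))])
z=down(.61,.03)[:,2]; print('spindle',[ik(np.array([664,272,60])-k*z+19*z,z) for k in(80,140,200,230)])
E
```

```text
[ 14.8 226.8 470.4 380.4  72.  115.8 315.9] 2.316739711664952
0.46 0 [469. -98.  94.] (array([-0.21,  0.26, -0.4 ,  0.92,  0.  ]), np.float64(0.0), np.float64(0.0))
0.46 0.15 [469. -98.  94.] (array([-0.22,  0.14, -0.56,  0.72,  0.03]), np.float64(0.0), np.float64(0.0))
0.46 0.3 [469. -98.  94.] (array([-0.25,  0.04, -0.72,  0.52,  0.06]), np.float64(0.0), np.float64(0.0))
0.46 0.45 [469. -98.  94.] (array([-0.27, -0.05, -0.87,  0.31,  0.11]), np.float64(0.0), np.float64(0.0))
0.46 0.6 [469. -98.  94.] (array([-0.3 , -0.11, -1.03,  0.07,  0.15]), np.float64(0.0), np.float64(0.0))
0.46 0.75 [469. -98.  94.] (array([-0.34, -0.13, -1.14, -0.14,  0.21]), np.float64(5.2), np.float64(0.025))
0.75 0 [449. -98.  70.] (array([-0.21,  0.24, -0.49,  0.84, -0.  ]), np.float64(0.0), np.float64(0.0))
0.75 0.15 [449. -98.  70.] (array([-0.23,  0.13, -0.64,  0.65,  0.03]), np.float64(0.0), np.float64(0.0))
0.75 0.3 [449. -98.  70.] (array([-0.26,  0.03, -0.8 ,  0.45,  0.07]), np.float64(0.0), np.float64(0.0))
0.75 0.45 [449. -98.  70.] (array([-0.29, -0.05, -0.95,  0.23,  0.11]), np.float64(0.0), np
[... 855 characters left out ...]
.17]), np.float64(0.0), np.float64(0.0)), (array([-0.33, -0.27, -0.88,  0.37,  0.19]), np.float64(0.0), np.float64(0.0))]
bin 0.75 [(array([-0.3 , -0.03, -1.05, -0.17,  0.2 ]), np.float64(0.0), np.float64(0.0)), (array([-0.32, -0.16, -1.04, -0.03,  0.22]), np.float64(0.0), np.float64(0.0)), (array([-0.37, -0.33, -1.02,  0.17,  0.25]), np.float64(0.0), np.float64(0.0))]
spindle [(array([ 0.53,  0.26, -0.51,  0.25, -0.28]), np.float64(0.0), np.float64(0.0)), (array([ 0.57,  0.15, -0.5 ,  0.38, -0.3 ]), np.float64(0.0), np.float64(0.0)), (array([ 0.61,  0.05, -0.48,  0.51, -0.32]), np.float64(0.0), np.float64(0.0)), (array([ 0.63,  0.  , -0.46,  0.59, -0.33]), np.float64(0.0), np.float64(0.0))]
```

```bash
python3 - <<'E'
from fk import *
H=T(Ro.from_euler('z',-.026).as_matrix(),[541,-100,14])
gp=(H@T(Ro.from_euler('y',-.46).as_matrix(),[0]*3)@[-29,0,107,1])[:3]
R=down(.15,-.026); z=R[:,2]; A=T(R,gp-50*z); B=T(R,gp+19*z)
print(gp); plan(A,8); plan(B,6,A)
h=H@T(Ro.from_euler('y',-.30).as_matrix(),[0]*3)@np.linalg.inv(H)
plan(h@B,12,B); print((h@B)[:3,3])
E
```

```text
[467.53686766 -98.08952805  97.00312213]
8 rows of [-0.145, 0.075, 0.031, 0.019, 0.842, 0.006]
6 rows of [-0.0, 0.0, 0.575, 0.0, 0.0, 0.0]
12 rows of [0.092, -0.0, 0.076, 0.0, -0.313, 0.0]
[454.55873159 -97.75202045  54.4702363 ]
```

Request:
jog_arm(
  targets=[
    [-0.145, 0.075, 0.03, 0.02, 0.842, 0.006],
    [-0.145, 0.075, 0.03, 0.02, 0.842, 0.006],
    [-0.145, 0.075, 0.03, 0.02, 0.842, 0.006],
    [-0.145, 0.075, 0.03, 0.02, 0.842, 0.006],
    [-0.145, 0.075, 0.03, 0.02, 0.842, 0.006],
    [-0.145, 0.075, 0.03, 0.02, 0.842, 0.006],
    [-0.145, 0.075, 0.03, 0.02, 0.842, 0.006],
    [-0.145, 0.075, 0.03, 0.02, 0.842, 0.006],
    [0, 0, 0, 0, 0, 0],
    [0, 0, 0.575, 0, 0, 0],
    [0, 0, 0.575, 0, 0, 0],
    [0, 0, 0.575, 0, 0, 0],
    [0, 0, 0.575, 0, 0, 0],
    [0, 0, 0.575, 0, 0, 0],
    [0, 0, 0.575, 0, 0, 0],
    [0, 0, 0, 0, 0, 0],
    [0, 0, 0, 0, 0, 0],
  ],
)

```text
clock: 10.17
position: [469.2, -97.6, 77.4]
ee_rot: [[-0.989, 0.026, 0.148], [0.026, 1.0, -0.004], [-0.148, 0.0, -0.989]]
ft_force: [-0.0, -0.4, 1.0]
grip_width: 85.1
grasp_force: 0.0
```

Request:
jog_arm(
  targets=[
    [0, 0, 0, 0, 0, 0],
    [0, 0, 0, 0, 0, 0],
    [0, 0, 0, 0, 0, 0],
    [0, 0, 0, 0, 0, 0],
    [0, 0, 0, 0, 0, 0],
    [0, 0, 0, 0, 0, 0],
    [0, 0, 0, 0, 0, 0],
    [0, 0, 0, 0, 0, 0],
    [0, 0, 0, 0, 0, 0],
    [0, 0, 0, 0, 0, 0],
    [0, 0, 0, 0, 0, 0],
  ],
  hand=-1,
)

```text
clock: 11.08
position: [470.1, -98.0, 78.5]
ee_rot: [[-0.989, 0.026, 0.149], [0.026, 1.0, -0.005], [-0.149, -0.001, -0.989]]
ft_force: [-2.0, -1.5, 5.5]
grip_width: 11.3
grasp_force: 58.4
```

Request:
jog_arm(
  targets=[
    [0.092, 0, 0.076, 0, -0.313, 0],
    [0.092, 0, 0.076, 0, -0.313, 0],
    [0.092, 0, 0.076, 0, -0.313, 0],
    [0.092, 0, 0.076, 0, -0.313, 0],
    [0.092, 0, 0.076, 0, -0.313, 0],
    [0.092, 0, 0.076, 0, -0.313, 0],
    [0.092, 0, 0.076, 0, -0.313, 0],
    [0.092, 0, 0.076, 0, -0.313, 0],
    [0.092, 0, 0.076, 0, -0.313, 0],
  ],
)

```text
clock: 11.83
position: [457.6, -97.6, 61.1]
ee_rot: [[-0.93, 0.026, 0.367], [0.024, 1.0, -0.01], [-0.368, -0.001, -0.93]]
ft_force: [5.8, -1.4, -4.0]
grip_width: 11.1
grasp_force: 58.3
```

Request:
jog_arm(
  targets=[
    [0.092, 0, 0.076, 0, -0.313, 0],
    [0.092, 0, 0.076, 0, -0.313, 0],
    [0.092, 0, 0.076, 0, -0.313, 0],
  ],
)

```text
clock: 12.08
position: [455.4, -97.6, 55.8]
ee_rot: [[-0.898, 0.026, 0.438], [0.023, 1.0, -0.012], [-0.439, -0.001, -0.899]]
ft_force: [-14.5, 5.8, 44.6]
grip_width: 11.1
grasp_force: 66.1
```

Request:
jog_arm(
  targets=[
    [0.092, 0, 0.076, 0, -0.313, 0],
    [0, 0, 0, 0, 0, 0],
  ],
)

```text
clock: 12.25
position: [456.1, -97.6, 55.5]
ee_rot: [[-0.885, 0.025, 0.465], [0.022, 1.0, -0.012], [-0.465, -0.001, -0.885]]
ft_force: [-1.8, 6.4, 29.4]
grip_width: 11.4
grasp_force: 63.7
```

Request:
jog_arm(
  targets=[
    [0, 0, 0, 0, 0, 0],
    [0, 0, 0, 0, 0, 0],
    [0, 0, 0, 0, 0, 0],
    [0, 0, 0, 0, 0, 0],
    [0, 0, 0, 0, 0, 0],
    [0, 0, -0.8, 0, 0, 0],
    [0, 0, -0.8, 0, 0, 0],
    [0, 0, -0.8, 0, 0, 0],
    [0, 0, -0.8, 0, 0, 0],
    [0, 0, -0.8, 0, 0, 0],
    [0, 0, -0.8, 0, 0, 0],
    [0, 0, 0, 0, 0, 0],
    [0, 0, 0, 0, 0, 0],
  ],
  hand=1,
)

```text
clock: 13.33
position: [409.6, -96.4, 138.3]
ee_rot: [[-0.888, 0.026, 0.458], [0.023, 1.0, -0.013], [-0.458, -0.001, -0.889]]
ft_force: [-0.3, -0.9, 0.1]
grip_width: 85.4
grasp_force: 0.0
```

```bash
python3 - <<'E'
from fk import *
c=snap('wrist','w3'); P=cloud(c,True); im=c['image'].astype(int)
g=(im[...,1]>im[...,0]*1.6)&(im[...,1]>im[...,2]*1.4)&(P[...,2]>10)&(P[...,2]<110)&(P[...,0]>400)&(P[...,0]<570)
q=P[g]
for y in (-150,-130,-70,-50):
  w=q[abs(q[:,1]-y)<6]; w=w[np.argsort(w[:,0])]; print(y,w[::max(1,len(w)//8)][:,[0,2]].round().tolist())
print(q[:,1].min(),q[:,1].max())
# to spindle pre-pose: close look from above-front
R=down(.61,.02); d=-R[:,2]; seat=np.array([664,272,60.]); M=T(R,seat+(116+110)*d+np.array([0,0,0]))
print(M[:3,3]); C=cur(); W=T(down(.4,0),[420,60,270]); plan(W,11); plan(M,14,W)
E
```

```text
-150 [[459.0, 96.0], [461.0, 96.0], [465.0, 88.0], [483.0, 69.0], [507.0, 44.0], [555.0, 31.0], [560.0, 36.0], [565.0, 39.0], [570.0, 42.0]]
-130 [[459.0, 96.0], [461.0, 97.0], [464.0, 91.0], [479.0, 74.0], [497.0, 55.0], [557.0, 31.0], [561.0, 34.0], [565.0, 39.0], [570.0, 43.0]]
-70 [[462.0, 95.0], [463.0, 97.0], [466.0, 91.0], [477.0, 78.0], [492.0, 63.0], [557.0, 30.0], [562.0, 34.0], [566.0, 38.0], [569.0, 42.0]]
-50 [[462.0, 95.0], [464.0, 97.0], [466.0, 97.0], [476.0, 79.0], [500.0, 55.0], [527.0, 25.0], [560.0, 30.0], [565.0, 36.0], [570.0, 41.0]]
-181.55186875420804 -14.114478660023872
[534.55784676 269.4108117  245.24045203]
11 rows of [-0.292, 0.71, -0.529, -0.013, 0.085, -0.027]
14 rows of [-0.324, 0.744, 0.277, -0.009, -0.187, -0.016]
```

Bin face at 0.75 rad: fully tipped. On to the spindle.

Request:
jog_arm(
  targets=[
    [-0.292, 0.71, -0.529, -0.013, 0.085, -0.027],
    [-0.292, 0.71, -0.529, -0.013, 0.085, -0.027],
    [-0.292, 0.71, -0.529, -0.013, 0.085, -0.027],
    [-0.292, 0.71, -0.529, -0.013, 0.085, -0.027],
    [-0.292, 0.71, -0.529, -0.013, 0.085, -0.027],
    [-0.292, 0.71, -0.529, -0.013, 0.085, -0.027],
    [-0.292, 0.71, -0.529, -0.013, 0.085, -0.027],
    [-0.292, 0.71, -0.529, -0.013, 0.085, -0.027],
    [-0.292, 0.71, -0.529, -0.013, 0.085, -0.027],
    [-0.292, 0.71, -0.529, -0.013, 0.085, -0.027],
    [-0.292, 0.71, -0.529, -0.013, 0.085, -0.027],
  ],
)

```text
clock: 14.3
position: [419.9, 60.9, 269.7]
ee_rot: [[-0.922, -0.001, 0.388], [-0.001, 1.0, 0.0], [-0.388, -0.0, -0.922]]
ft_force: [-0.1, -0.2, 0.2]
grip_width: 85.4
grasp_force: 0.0
```

Request:
jog_arm(
  targets=[
    [-0.324, 0.744, 0.277, -0.009, -0.187, -0.016],
    [-0.324, 0.744, 0.277, -0.009, -0.187, -0.016],
    [-0.324, 0.744, 0.277, -0.009, -0.187, -0.016],
    [-0.324, 0.744, 0.277, -0.009, -0.187, -0.016],
    [-0.324, 0.744, 0.277, -0.009, -0.187, -0.016],
    [-0.324, 0.744, 0.277, -0.009, -0.187, -0.016],
    [-0.324, 0.744, 0.277, -0.009, -0.187, -0.016],
    [-0.324, 0.744, 0.277, -0.009, -0.187, -0.016],
    [-0.324, 0.744, 0.277, -0.009, -0.187, -0.016],
    [-0.324, 0.744, 0.277, -0.009, -0.187, -0.016],
    [-0.324, 0.744, 0.277, -0.009, -0.187, -0.016],
    [-0.324, 0.744, 0.277, -0.009, -0.187, -0.016],
    [-0.324, 0.744, 0.277, -0.009, -0.187, -0.016],
    [-0.324, 0.744, 0.277, -0.009, -0.187, -0.016],
    [0, 0, 0, 0, 0, 0],
    [0, 0, 0, 0, 0, 0],
  ],
)

```text
clock: 15.63
position: [534.0, 270.0, 244.1]
ee_rot: [[-0.821, -0.022, 0.571], [-0.019, 1.0, 0.012], [-0.571, -0.001, -0.821]]
ft_force: [-1.0, 0.0, -0.2]
grip_width: 85.5
grasp_force: 0.0
```

```bash
python3 - <<'E'
from fk import *
np.set_printoptions(precision=3,suppress=True)
c=snap('wrist','w4'); s=read_state(); print(s['q'],s['position'])
cv2.imwrite('pics/w4c.png',cv2.resize(c['image'],(800,600),interpolation=cv2.INTER_CUBIC)[:,:,::-1])
P=cloud(c,True)
D=np.linalg.norm(P-np.array([607,271,142]),axis=2); D[np.isnan(D)]=1e9
v,u=np.unravel_index(D.argmin(),D.shape); print('near top',u,v,P[v,u])
# top ring: points near plane through top
d=np.array([-.574,0,.819]); p=P[(D<70)]; pz=p[p[:,2]>60]
t=(pz-[664,272,60])@d; print(np.histogram(t,bins=np.arange(-20,140,5)))
m=(t>96)&(t<104); print('ring',pz[m].mean(0),pz[m].min(0),pz[m].max(0),m.sum()); m=t>110; print('tip',pz[m].mean(0),m.sum())
E
```

```text
[ 0.644 -0.023 -0.454  0.625 -0.34   0.532] [533.947 269.475 244.518]
near top 293 197 [601.263 278.064 137.625]
(array([   0,    0,    0,    0,    0,    0,    0,    0,    0,    0,    9,
         24,   42,   35,   38,   27,   35,  137,   64,   79,   75,   76,
         83, 1021,  353,  128,  153,  327,    0,    0,    0]), array([-20, -15, -10,  -5,   0,   5,  10,  15,  20,  25,  30,  35,  40,
        45,  50,  55,  60,  65,  70,  75,  80,  85,  90,  95, 100, 105,
       110, 115, 120, 125, 130, 135]))
ring [602.263 271.061 138.159] [584.855 245.947 123.506] [624.213 295.097 153.539] 1349
tip [596.737 270.538 153.483] 480
```

View pics/w4c.png

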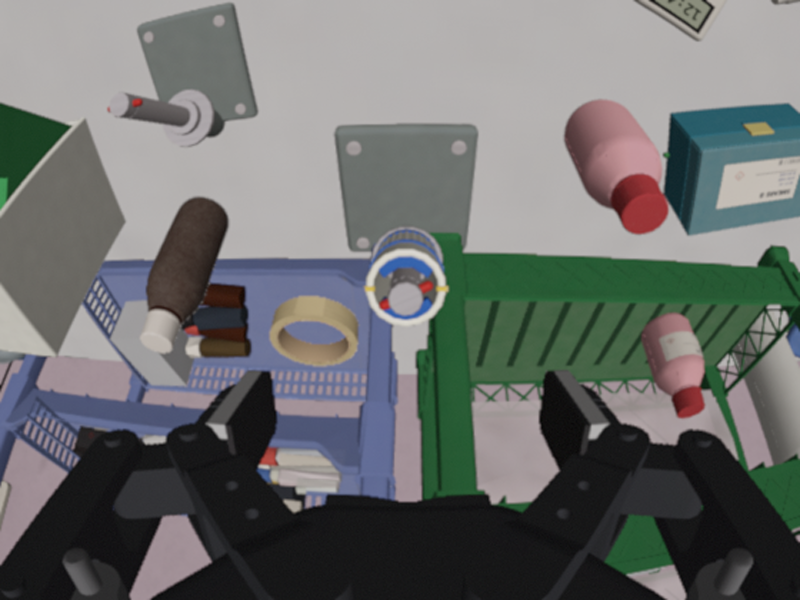

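The wrist view shows the cartridge top ring centred at (405,288) with slot marks at (370,288) and (442,289) left and right. The red pin runs from (385,305) to (425,287), so it is about 27° anticlockwise of the slots, and the bottles are clear.

```bash
python3 - <<'E'
from fk import *
R=down(.611,.01); M=T(R,[628.6,270.5,109.]); plan(M,12)
E
```

```text
12 rows of [-0.0, -0.002, 0.689, 0.006, -0.003, 0.01]
```

Request:
jog_arm(
  targets=[
    [0, 0, 0.69, 0.006, 0, 0.01],
    [0, 0, 0.69, 0.006, 0, 0.01],
    [0, 0, 0.69, 0.006, 0, 0.01],
    [0, 0, 0.69, 0.006, 0, 0.01],
    [0, 0, 0.69, 0.006, 0, 0.01],
    [0, 0, 0.69, 0.006, 0, 0.01],
    [0, 0, 0.69, 0.006, 0, 0.01],
    [0, 0, 0.69, 0.006, 0, 0.01],
    [0, 0, 0.69, 0.006, 0, 0.01],
    [0, 0, 0.69, 0.006, 0, 0.01],
    [0, 0, 0.69, 0.006, 0, 0.01],
    [0, 0, 0.69, 0.006, 0, 0.01],
    [0, 0, 0, 0, 0, 0],
  ],
)

```text
clock: 16.77
position: [628.8, 269.7, 107.4]
ee_rot: [[-0.821, -0.009, 0.57], [-0.007, 1.0, 0.005], [-0.57, -0.0, -0.821]]
ft_force: [-1.3, 0.1, -0.2]
grip_width: 85.2
grasp_force: 0.0
```

Request:
jog_arm(
  targets=[
    [0, 0, 0, 0, 0, 0],
    [0, 0, 0, 0, 0, 0],
    [0, 0, 0, 0, 0, 0],
    [0, 0, 0, 0, 0, 0],
    [0, 0, 0, 0, 0, 0],
    [0, 0, 0, 0, 0, 0],
    [0, 0, 0, 0, 0, 0],
    [0, 0, 0, 0, 0, 0],
  ],
  hand=-1,
)

```text
clock: 17.43
position: [629.0, 271.2, 111.3]
ee_rot: [[-0.819, -0.01, 0.574], [-0.007, 1.0, 0.007], [-0.574, 0.002, -0.819]]
ft_force: [-6.6, -2.2, 8.4]
grip_width: 47.6
grasp_force: 59.7
```

Request:
jog_arm(
  targets=[
    [0, 0, -0.1, 0, 0, 0],
    [0, 0, -0.1, 0, 0, 0],
    [0, 0, 0, 0, 0, 0],
  ],
)

```text
clock: 17.68
position: [626.7, 271.2, 114.1]
ee_rot: [[-0.819, -0.01, 0.573], [-0.007, 1.0, 0.007], [-0.573, 0.002, -0.82]]
ft_force: [0.3, 0.3, 0.2]
grip_width: 46.7
grasp_force: 61.9
```

Request:
jog_arm(
  targets=[
    [0, 0, 0, 0, 0, -0.6],
    [0, 0, 0, 0, 0, -0.6],
    [0, 0, 0, 0, 0, -0.6],
    [0, 0, 0, 0, 0, 0],
  ],
)

```text
clock: 18.02
position: [626.9, 271.0, 113.6]
ee_rot: [[-0.809, -0.129, 0.573], [-0.153, 0.988, 0.006], [-0.567, -0.082, -0.82]]
ft_force: [2.0, -0.4, 0.6]
grip_width: 47.6
grasp_force: 62.0
```

Request:
jog_arm(
  targets=[
    [0, 0, -0.05, 0, 0, -0.5],
    [0, 0, -0.05, 0, 0, -0.5],
    [0, 0, 0, 0, 0, 0],
  ],
)

```text
clock: 18.27
position: [625.7, 271.1, 115.2]
ee_rot: [[-0.797, -0.192, 0.573], [-0.23, 0.973, 0.007], [-0.559, -0.126, -0.82]]
ft_force: [2.1, -0.3, 0.9]
grip_width: 47.3
grasp_force: 62.1
```

Request:
jog_arm(
  targets=[
    [0, 0, -0.05, 0, 0, -0.5],
    [0, 0, -0.05, 0, 0, -0.5],
    [0, 0, 0, 0, 0, 0],
  ],
)

```text
clock: 18.52
position: [624.6, 271.2, 116.8]
ee_rot: [[-0.779, -0.255, 0.573], [-0.306, 0.952, 0.007], [-0.547, -0.17, -0.82]]
ft_force: [2.4, 1.5, 0.6]
grip_width: 47.5
grasp_force: 62.2
```

Request:
jog_arm(
  targets=[
    [0, 0, -0.06, 0, 0, -0.5],
    [0, 0, -0.06, 0, 0, -0.5],
    [0, 0, 0, 0, 0, 0],
  ],
)

```text
clock: 18.77
position: [623.1, 271.2, 118.7]
ee_rot: [[-0.757, -0.316, 0.573], [-0.381, 0.925, 0.007], [-0.532, -0.213, -0.82]]
ft_force: [1.8, 1.0, 0.9]
grip_width: 47.1
grasp_force: 62.3
```

Request:
jog_arm(
  targets=[
    [0, 0, -0.06, 0, 0, -0.5],
    [0, 0, -0.06, 0, 0, -0.5],
    [0, 0, 0, 0, 0, 0],
  ],
)

```text
clock: 19.02
position: [621.7, 271.1, 120.5]
ee_rot: [[-0.729, -0.375, 0.572], [-0.453, 0.891, 0.007], [-0.513, -0.254, -0.82]]
ft_force: [1.9, 0.9, 0.7]
grip_width: 46.8
grasp_force: 62.2
```

```bash
python3 - <<'E'
from fk import *
c=snap('wrist','w5'); P=cloud(c,True); im=c['image'].astype(int)
d=np.array([-.574,0,.819]); tip=np.array([597,270.5,154]); W=P-tip; t=W@d; r=np.linalg.norm(W-t[...,None]*d,axis=2)
m=(r<26)&(t>-60)&(t<25)
print(np.histogram(t[m],bins=np.arange(-60,26,4)))
red=(im[...,0]>120)&(im[...,1]<80)&(im[...,2]<80)&(r<30)&(t>-40)&(t<20); print('red',red.sum(),P[red].mean(0) if red.any() else 0, t[red].mean() if red.any() else 0)
blue=(im[...,2]>110)&(im[...,0]<70)&(r<30)&(t>-40)&(t<25); print('blue t',np.percentile(t[blue],[5,50,95]) if blue.any() else 0)
cv2.imwrite('pics/w5c.png',cv2.resize(c['image'][150:330,150:410],(800,554),interpolation=cv2.INTER_CUBIC)[:,:,::-1])
E
```

```text
(array([  77,   84,   97,  122,   65,   93,  446,  317,  340,  344,  456,
        677,  923, 5373, 3272, 1096,    0,    9,   50,    8,   17]), array([-60, -56, -52, -48, -44, -40, -36, -32, -28, -24, -20, -16, -12,
        -8,  -4,   0,   4,   8,  12,  16,  20,  24]))
red 408 [600.46242186 270.03655613 148.67435296] -6.349135070216553
blue t [-35.46769379  -4.61811829  -3.57015695]
```

View pics/w5c.png

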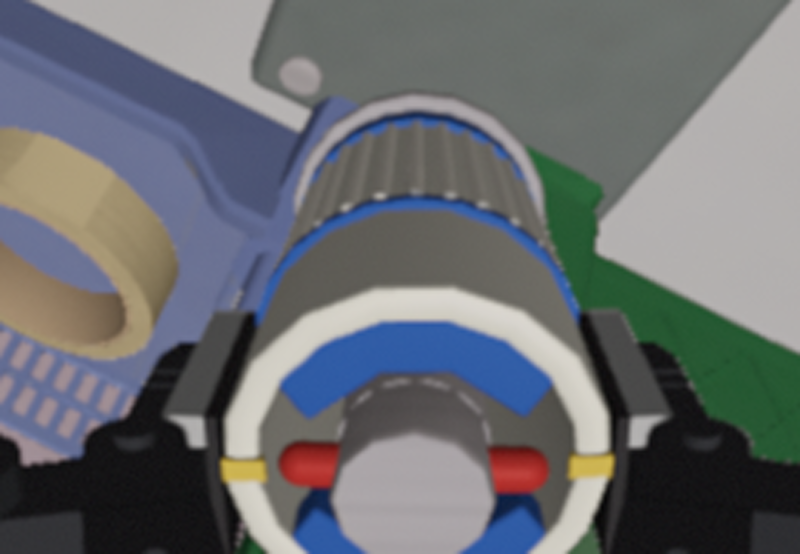

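The crop shows the slots (yellow marks at (243,468) and (592,466)) in line with the red pin at (310,463) and (520,470), with the pin already inside the collar. Now slide off.

Request:
jog_arm(
  targets=[
    [0, 0, -0.3, 0, 0, 0],
    [0, 0, -0.4, 0, 0, 0],
    [0, 0, -0.4, 0, 0, 0],
    [0, 0, -0.4, 0, 0, 0],
  ],
)

```text
clock: 19.4
position: [603.7, 270.5, 144.9]
ee_rot: [[-0.73, -0.375, 0.571], [-0.453, 0.892, 0.006], [-0.512, -0.254, -0.821]]
ft_force: [0.0, 0.8, -1.2]
grip_width: 47.2
grasp_force: 62.9
```

Request:
jog_arm(
  targets=[
    [0, 0, -0.5, 0, 0, 0],
    [0, 0, -0.5, 0, 0, 0],
    [0, 0, -0.5, 0, 0, 0],
    [0, 0, -0.5, 0, 0, 0],
    [0, 0, -0.5, 0, 0, 0],
  ],
)

```text
clock: 19.82
position: [575.3, 270.5, 187.0]
ee_rot: [[-0.729, -0.376, 0.572], [-0.454, 0.891, 0.007], [-0.513, -0.255, -0.82]]
ft_force: [0.5, 0.0, -0.2]
grip_width: 47.4
grasp_force: 62.9
```

Request:
jog_arm(
  targets=[
    [0, 0, -0.6, 0, 0, 0],
    [0, 0, -0.6, 0, 0, 0],
    [0, 0, -0.6, 0, 0, 0],
    [0, 0, -0.6, 0, 0, 0],
    [0, 0, -0.6, 0, 0, 0],
  ],
)

```text
clock: 20.23
position: [540.8, 270.0, 236.2]
ee_rot: [[-0.729, -0.376, 0.572], [-0.454, 0.891, 0.007], [-0.513, -0.255, -0.82]]
ft_force: [-0.2, 0.1, -1.1]
grip_width: 47.0
grasp_force: 62.9
```

```bash
python3 - <<'E'
from fk import *
H=T(Ro.from_euler('z',-.026).as_matrix(),[541,-100,14])
B=H@T(Ro.from_euler('y',-.75).as_matrix(),[0]*3)
R=down(.75,-.026)
f=lambda x,z:T(R,(B@[x,0,z,1])[:3])
W1=T(down(.61,.2),[440,100,280]); pre=f(42,197); fin=f(42,68)
for M in(W1,pre,f(42,130),fin): print(M[:3,3].round(),ik(M[:3,3],M[:3,2]))
plan(W1,12); plan(pre,12,W1); plan(fin,12,pre)
E
```

```text
[440. 100. 280.] (array([ 0.24, -0.43, -0.67,  0.72, -0.02]), np.float64(0.0), np.float64(0.0))
[437. -97. 187.] (array([-0.39, -0.46, -1.03,  0.29,  0.25]), np.float64(0.0), np.float64(0.0))
[483. -98. 138.] (array([-0.33, -0.26, -1.07,  0.04,  0.21]), np.float64(0.0), np.float64(0.0))
[ 525. -100.   92.] (array([-0.29, -0.06, -1.08, -0.18,  0.18]), np.float64(0.0), np.float64(0.0))
12 rows of [0.454, -0.572, -0.427, -0.11, -0.026, 0.32]
12 rows of [0.314, -0.817, 0.249, 0.148, -0.145, 0.183]
12 rows of [-0.0, -0.0, 0.538, 0.0, -0.0, -0.0]
```

Request:
jog_arm(
  targets=[
    [0.454, -0.572, -0.427, -0.11, -0.026, 0.32],
    [0.454, -0.572, -0.427, -0.11, -0.026, 0.32],
    [0.454, -0.572, -0.427, -0.11, -0.026, 0.32],
    [0.454, -0.572, -0.427, -0.11, -0.026, 0.32],
    [0.454, -0.572, -0.427, -0.11, -0.026, 0.32],
    [0.454, -0.572, -0.427, -0.11, -0.026, 0.32],
    [0.454, -0.572, -0.427, -0.11, -0.026, 0.32],
    [0.454, -0.572, -0.427, -0.11, -0.026, 0.32],
    [0.454, -0.572, -0.427, -0.11, -0.026, 0.32],
    [0.454, -0.572, -0.427, -0.11, -0.026, 0.32],
    [0.454, -0.572, -0.427, -0.11, -0.026, 0.32],
    [0.454, -0.572, -0.427, -0.11, -0.026, 0.32],
  ],
)

```text
clock: 21.23
position: [439.7, 99.6, 279.7]
ee_rot: [[-0.803, -0.198, 0.562], [-0.162, 0.98, 0.115], [-0.573, 0.001, -0.819]]
ft_force: [-0.4, 0.1, 0.3]
grip_width: 47.3
grasp_force: 63.0
```

Request:
jog_arm(
  targets=[
    [0.314, -0.817, 0.249, 0.148, -0.145, 0.183],
    [0.314, -0.817, 0.249, 0.148, -0.145, 0.183],
    [0.314, -0.817, 0.249, 0.148, -0.145, 0.183],
    [0.314, -0.817, 0.249, 0.148, -0.145, 0.183],
    [0.314, -0.817, 0.249, 0.148, -0.145, 0.183],
    [0.314, -0.817, 0.249, 0.148, -0.145, 0.183],
    [0.314, -0.817, 0.249, 0.148, -0.145, 0.183],
    [0.314, -0.817, 0.249, 0.148, -0.145, 0.183],
    [0.314, -0.817, 0.249, 0.148, -0.145, 0.183],
    [0.314, -0.817, 0.249, 0.148, -0.145, 0.183],
    [0.314, -0.817, 0.249, 0.148, -0.145, 0.183],
    [0.314, -0.817, 0.249, 0.148, -0.145, 0.183],
    [0, 0, 0, 0, 0, 0],
    [0, 0, 0, 0, 0, 0],
  ],
)

```text
clock: 22.4
position: [437.5, -97.6, 185.7]
ee_rot: [[-0.733, 0.028, 0.68], [0.021, 1.0, -0.018], [-0.68, 0.0, -0.733]]
ft_force: [-0.6, -0.2, -1.1]
grip_width: 47.2
grasp_force: 63.0
```

```bash
python3 - <<'E'
from fk import *
np.set_printoptions(precision=3,suppress=True)
print(read_state()['q'],read_state()['position'])
H=T(Ro.from_euler('z',-.026).as_matrix(),[541,-100,14]); B=H@T(Ro.from_euler('y',-.75).as_matrix(),[0]*3)
c=snap('wrist','w6'); P=cloud(c,True); im=c['image'].astype(int)
Q=(np.dstack([P,np.ones(P.shape[:2])])@np.linalg.inv(B).T)[...,:3]
g=(im[...,1]>im[...,0]*1.5)&(im[...,1]>im[...,2]*1.3)&(Q[...,2]>-10)&(Q[...,2]<130)&(Q[...,0]>-30)&(Q[...,0]<120)&(abs(Q[...,1])<95); q=Q[g]; print('bin frame green',len(q),q.min(0),q.max(0))
fr=q[(q[:,2]>20)&(q[:,2]<70)&(q[:,0]<20)]; print('front',np.median(fr[:,0]) if len(fr) else 0); fl=q[(q[:,0]>40)&(q[:,0]<90)&(q[:,2]<20)]; print('floor',np.median(fl[:,2]) if len(fl) else 0)
R=down(.75,-.026); plan(T(R,(B@[42,0,68,1])[:3]),12)
E
```

```text
[-0.391 -0.464 -1.032  0.288  0.244 -0.271] [437.505 -97.6   185.708]
bin frame green 15714 [ -6.583 -81.916  -1.785] [113.694  85.817 128.44 ]
front -3.107639786020684
floor 1.1382005514543607
12 rows of [-0.0, -0.0, 0.535, -0.0, -0.001, -0.0]
```

Request:
jog_arm(
  targets=[
    [0, 0, 0.535, 0, 0, 0],
    [0, 0, 0.535, 0, 0, 0],
    [0, 0, 0.535, 0, 0, 0],
    [0, 0, 0.535, 0, 0, 0],
    [0, 0, 0.535, 0, 0, 0],
    [0, 0, 0.535, 0, 0, 0],
    [0, 0, 0.535, 0, 0, 0],
    [0, 0, 0.535, 0, 0, 0],
    [0, 0, 0.535, 0, 0, 0],
    [0, 0, 0.5, 0, 0, 0],
    [0, 0, 0.3, 0, 0, 0],
  ],
)

```text
clock: 23.37
position: [515.6, -98.2, 103.8]
ee_rot: [[-0.732, 0.024, 0.681], [0.018, 1.0, -0.016], [-0.681, 0.0, -0.732]]
ft_force: [0.0, -0.1, -0.4]
grip_width: 47.4
grasp_force: 63.0
```

Request:
jog_arm(
  targets=[
    [0, 0, 0.2, 0, 0, 0],
    [0, 0, 0.15, 0, 0, 0],
    [0, 0, 0, 0, 0, 0],
  ],
)

```text
clock: 23.62
position: [519.6, -99.0, 98.6]
ee_rot: [[-0.732, 0.025, 0.681], [0.019, 1.0, -0.017], [-0.681, 0.0, -0.732]]
ft_force: [0.1, 0.9, -1.5]
grip_width: 47.6
grasp_force: 63.0
```

Request:
jog_arm(
  targets=[
    [0, 0, 0.2, 0, 0, 0],
    [0, 0, 0.2, 0, 0, 0],
    [0, 0, 0.1, 0, 0, 0],
    [0, 0, 0, 0, 0, 0],
  ],
)

```text
clock: 23.95
position: [526.2, -99.5, 91.0]
ee_rot: [[-0.732, 0.026, 0.681], [0.019, 1.0, -0.017], [-0.681, 0.0, -0.732]]
ft_force: [-0.8, 0.2, -2.0]
grip_width: 47.4
grasp_force: 63.0
```

Request:
jog_arm(
  targets=[
    [0, 0, 0, 0, 0, 0],
    [0, 0, 0, 0, 0, 0],
    [0, 0, 0, 0, 0, 0],
    [0, 0, 0, 0, 0, 0],
    [0, 0, 0, 0, 0, 0],
    [0, 0, 0, 0, 0, 0],
    [0, 0, 0, 0, 0, 0],
  ],
  hand=0.8,
)

```text
clock: 24.53
position: [526.2, -99.5, 91.3]
ee_rot: [[-0.732, 0.026, 0.681], [0.019, 1.0, -0.018], [-0.681, 0.0, -0.732]]
ft_force: [0.6, 0.6, -0.4]
grip_width: 76.9
grasp_force: 0.0
```

Request:
jog_arm(
  targets=[
    [0, 0, -0.3, 0, 0, 0],
    [0, 0, -0.6, 0, 0, 0],
    [0, 0, -0.6, 0, 0, 0],
    [0, 0, -0.6, 0, 0, 0],
    [0, 0, -0.6, 0, 0, 0],
    [0, 0, -0.6, 0, 0, 0],
    [0, 0, -0.6, 0, 0, 0],
    [0, 0, -0.6, 0, 0, 0],
    [0, 0, -0.6, 0, 0, 0],
    [0, 0, -0.6, 0, 0, 0],
    [0, 0, -0.6, 0, 0, 0],
    [0, 0, -0.6, 0, 0, 0],
    [0, 0, 0, 0, 0, 0],
  ],
)

```text
clock: 25.62
position: [431.7, -97.3, 194.2]
ee_rot: [[-0.73, 0.026, 0.683], [0.019, 1.0, -0.018], [-0.683, -0.001, -0.731]]
ft_force: [1.2, 0.4, 0.4]
grip_width: 76.9
grasp_force: 0.0
```

```bash
python3 - <<'E'
from fk import *
c=snap('wrist','w7')
cv2.imwrite('pics/w7c.png',cv2.resize(c['image'],(800,600),interpolation=cv2.INTER_CUBIC)[:,:,::-1])
print(read_state()['position'])
H=T(Ro.from_euler('z',-.026).as_matrix(),[541,-100,14])
rot=lambda th:H@T(Ro.from_euler('y',-th).as_matrix(),[0]*3)
gp=(rot(.75)@[-29,0,107,1])[:3]
R=down(.35,-.026); z=R[:,2]; A=T(R,gp-60*z); B=T(R,gp+19*z); print(gp,A[:3,3])
plan(A,8); plan(B,7,A); S=H@T(Ro.from_euler('y',.75).as_matrix(),[0]*3)@np.linalg.inv(H)
plan(S@B,24,B); print((S@B)[:3])
for k in (0,.25,.5,.75):
    M=H@T(Ro.from_euler('y',k).as_matrix(),[0]*3)@np.linalg.inv(H)@B; print(ik(M[:3,3],M[:3,2]))
E
```

```text
[432.22624914 -97.39296719 193.49903258]
[446.87749785 -97.55226336  72.52318493] [426.31058298 -97.01740305 128.8855477 ]
8 rows of [0.253, 0.002, 0.321, -0.002, 0.627, 0.0]
7 rows of [-0.0, -0.0, 0.564, 0.0, -0.0, 0.0]
24 rows of [-0.108, -0.0, -0.105, 0.0, 0.391, 0.0]
[[-9.20749693e-01  2.59970708e-02 -3.89286726e-01  5.04613354e+02]
 [ 2.39448878e-02  9.99662019e-01  1.01237362e-02 -9.90537340e+01]
 [ 3.89418342e-01  3.48720181e-18 -9.21060994e-01  1.03499841e+02]]
(array([-0.27, -0.  , -0.85,  0.39,  0.08]), np.float64(0.0), np.float64(0.0))
(array([-0.22,  0.17, -0.52,  0.79,  0.02]), np.float64(0.0), np.float64(0.0))
(array([-0.19,  0.4 , -0.16,  1.16, -0.02]), np.float64(0.0), np.float64(0.0))
(array([-0.16,  0.67,  0.23,  1.53, -0.05]), np.float64(0.0), np.float64(0.0))
```

View pics/w7c.png

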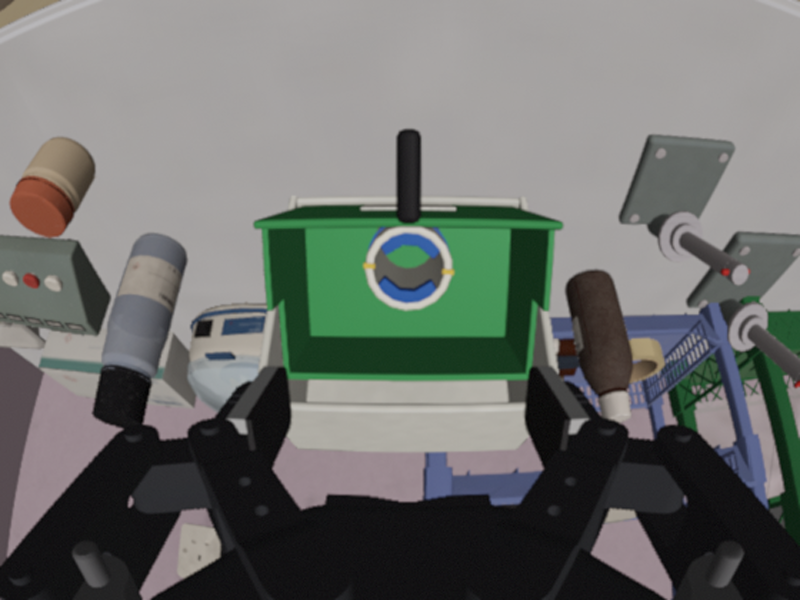

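The view shows the cartridge standing in the tipped bin at (408,268), with the bottles and jar in place. Rotating all the way back in one grip would bring the gripper body onto the roof, so I'll close in two grips.

```bash
python3 - <<'E'
from fk import *
H=T(Ro.from_euler('z',-.026).as_matrix(),[541,-100,14])
rot=lambda th:H@T(Ro.from_euler('y',-th).as_matrix(),[0]*3)
turn=lambda a,M:H@T(Ro.from_euler('y',a).as_matrix(),[0]*3)@np.linalg.inv(H)@M
def grip(th,tilt,back): gp=(rot(th)@[-29,0,110,1])[:3]; R=down(tilt,-.026); z=R[:,2]; return T(R,gp+(19-back)*z)
A=grip(.75,.5,80);B=grip(.75,.5,0); plan(A,6); plan(B,8,A); C=turn(.45,B); plan(C,16,B)
for M in(A,B,C): print(M[:3,3].round(),ik(M[:3,3],M[:3,2]))
E
```

```text
6 rows of [0.439, 0.002, 0.351, -0.002, 0.524, 0.0]
8 rows of [-0.0, -0.0, 0.5, 0.0, -0.0, -0.0]
16 rows of [-0.114, -0.0, -0.076, -0.0, 0.352, -0.0]
[416. -97. 128.] (array([-0.34, -0.3 , -0.93,  0.45,  0.15]), np.float64(0.0), np.float64(0.0))
[454. -98.  58.] (array([-0.3 , -0.09, -1.  ,  0.17,  0.13]), np.float64(0.0), np.float64(0.0))
[482. -98.  92.] (array([-0.21,  0.22, -0.4 ,  0.9 ,  0.01]), np.float64(0.0), np.float64(0.0))
```

Request:
jog_arm(
  targets=[
    [0.439, 0, 0.351, 0, 0.524, 0],
    [0.439, 0, 0.351, 0, 0.524, 0],
    [0.439, 0, 0.351, 0, 0.524, 0],
    [0.439, 0, 0.351, 0, 0.524, 0],
    [0.439, 0, 0.351, 0, 0.524, 0],
    [0.439, 0, 0.351, 0, 0.524, 0],
    [0, 0, 0, 0, 0, 0],
    [0, 0, 0.5, 0, 0, 0],
    [0, 0, 0.5, 0, 0, 0],
    [0, 0, 0.5, 0, 0, 0],
    [0, 0, 0.5, 0, 0, 0],
    [0, 0, 0.5, 0, 0, 0],
    [0, 0, 0.5, 0, 0, 0],
    [0, 0, 0.5, 0, 0, 0],
    [0, 0, 0.5, 0, 0, 0],
    [0, 0, 0, 0, 0, 0],
    [0, 0, 0, 0, 0, 0],
  ],
)

```text
clock: 27.08
position: [453.2, -97.4, 56.5]
ee_rot: [[-0.879, 0.026, 0.477], [0.023, 1.0, -0.012], [-0.477, 0.0, -0.879]]
ft_force: [-0.4, 0.4, 0.3]
grip_width: 76.9
grasp_force: 0.0
```

Request:
jog_arm(
  targets=[
    [0, 0, 0, 0, 0, 0],
    [0, 0, 0, 0, 0, 0],
    [0, 0, 0, 0, 0, 0],
    [0, 0, 0, 0, 0, 0],
    [0, 0, 0, 0, 0, 0],
    [0, 0, 0, 0, 0, 0],
    [0, 0, 0, 0, 0, 0],
    [0, 0, 0, 0, 0, 0],
    [0, 0, 0, 0, 0, 0],
    [0, 0, 0, 0, 0, 0],
    [0, 0, 0, 0, 0, 0],
  ],
  hand=-1,
)

```text
clock: 28.0
position: [453.7, -97.5, 57.2]
ee_rot: [[-0.878, 0.026, 0.478], [0.023, 1.0, -0.012], [-0.478, 0.0, -0.878]]
ft_force: [-7.7, 3.0, 10.5]
grip_width: 11.3
grasp_force: 58.3
```

Request:
jog_arm(
  targets=[
    [-0.114, 0, -0.076, 0, 0.352, 0],
    [-0.114, 0, -0.076, 0, 0.352, 0],
    [-0.114, 0, -0.076, 0, 0.352, 0],
    [-0.114, 0, -0.076, 0, 0.352, 0],
    [-0.114, 0, -0.076, 0, 0.352, 0],
    [-0.114, 0, -0.076, 0, 0.352, 0],
  ],
)

```text
clock: 28.5
position: [461.8, -97.7, 71.0]
ee_rot: [[-0.947, 0.026, 0.321], [0.025, 1.0, -0.008], [-0.321, 0.0, -0.947]]
ft_force: [-8.5, 1.1, 8.2]
grip_width: 11.1
grasp_force: 61.2
```

Request:
jog_arm(
  targets=[
    [-0.114, 0, -0.076, 0, 0.352, 0],
    [-0.114, 0, -0.076, 0, 0.352, 0],
    [-0.114, 0, -0.076, 0, 0.352, 0],
    [-0.114, 0, -0.076, 0, 0.352, 0],
    [-0.114, 0, -0.076, 0, 0.352, 0],
    [-0.114, 0, -0.076, 0, 0.352, 0],
    [-0.114, 0, -0.076, 0, 0.352, 0],
    [-0.114, 0, -0.076, 0, 0.352, 0],
    [-0.114, 0, -0.076, 0, 0.352, 0],
    [-0.114, 0, -0.076, 0, 0.352, 0],
    [0, 0, 0, 0, 0, 0],
  ],
)

```text
clock: 29.42
position: [481.6, -98.3, 91.3]
ee_rot: [[-0.999, 0.026, 0.045], [0.026, 1.0, -0.001], [-0.045, -0.0, -0.999]]
ft_force: [-19.9, 2.4, 34.7]
grip_width: 11.2
grasp_force: 64.9
```

Request:
jog_arm(
  targets=[
    [0, 0, 0, 0, 0, 0],
    [0, 0, 0, 0, 0, 0],
    [0, 0, 0, 0, 0, 0],
    [0, 0, 0, 0, 0, 0],
    [0, 0, 0, 0, 0, 0],
    [0, 0, -0.6, 0, 0, 0],
    [0, 0, -0.6, 0, 0, 0],
    [0, 0, -0.6, 0, 0, 0],
    [0, 0, -0.6, 0, 0, 0],
    [0, 0, -0.6, 0, 0, 0],
    [0, 0, -0.6, 0, 0, 0],
    [0, 0, 0, 0, 0, 0],
  ],
  hand=0.8,
)

```text
clock: 30.42
position: [479.0, -98.5, 164.1]
ee_rot: [[-0.998, 0.026, 0.05], [0.026, 1.0, -0.002], [-0.05, -0.0, -0.999]]
ft_force: [1.2, -0.0, -0.3]
grip_width: 76.9
grasp_force: 0.0
```

```bash
python3 - <<'E'
from fk import *
c=snap('wrist','w8'); P=cloud(c,True); im=c['image'].astype(int)
g=(im[...,1]>im[...,0]*1.6)&(im[...,1]>im[...,2]*1.4)&(P[...,2]>20)&(P[...,2]<112)&(P[...,0]>440)&(P[...,0]<560)
th=[]
for y in (-150,-130,-70,-50):
  w=P[g&(abs(P[...,1]-y)<6)]; xe=541+.026*-(y+100); a=np.polyfit(w[:,2],w[:,0],1); r=w[:,0]-np.polyval(a,w[:,2]); a=np.polyfit(w[abs(r)<4,2],w[abs(r)<4,0],1); th.append(np.arctan(-a[0])); print(y,len(w),th[-1],np.polyval(a,14))
th=np.median(th)
m=(im.max(2)<60)&(P[...,2]>50)&(P[...,2]<165)&(P[...,0]>440)&(P[...,0]<540)&(abs(P[...,1]+97)<12); print('tab',P[m].min(0),P[m].max(0))
H=T(Ro.from_euler('z',-.026).as_matrix(),[541,-100,14])
rot=lambda t:H@T(Ro.from_euler('y',-t).as_matrix(),[0]*3)
turn=lambda a,M:H@T(Ro.from_euler('y',a).as_matrix(),[0]*3)@np.linalg.inv(H)@M
def grip(t,tilt,back): gp=(rot(t)@[-29,0,111,1])[:3]; R=down(tilt,-.026); z=R[:,2]; return T(R,gp+(19-back)*z)
A=grip(th,th+.03,75);B=grip(th,th+.03,0); plan(A,6); plan(B,8,A); C=turn(th+.01,B); plan(C,12,B); print(th,A[:3,3],B[:3,3],C[:3,3])
E
```

```text
-150 284 0.2993105996550541 536.2580418914795
-130 213 0.2986101001462181 536.8628948561978
-70 199 0.3023666689749045 539.0295629553816
-50 287 0.3001222390697386 539.3326224439547
tab [ 459.05513582 -108.99613871   71.54909658] [519.70994177 -85.08450038 137.03856318]
6 rows of [0.132, 0.0, -0.036, -0.001, -0.585, 0.001]
8 rows of [0.0, 0.0, 0.469, 0.0, -0.0, 0.0]
12 rows of [-0.12, -0.0, -0.032, -0.0, 0.323, -0.0]
0.29971641936239635 [462.41532644 -97.95633796 164.47293421] [486.69022442 -98.58762757  93.51286938] [513.50070354 -99.28485714 106.28824509]
```

Request:
jog_arm(
  targets=[
    [0.132, 0, -0.036, 0, -0.585, 0],
    [0.132, 0, -0.036, 0, -0.585, 0],
    [0.132, 0, -0.036, 0, -0.585, 0],
    [0.132, 0, -0.036, 0, -0.585, 0],
    [0.132, 0, -0.036, 0, -0.585, 0],
    [0.132, 0, -0.036, 0, -0.585, 0],
    [0, 0, 0, 0, 0, 0],
    [0, 0, 0.469, 0, 0, 0],
    [0, 0, 0.469, 0, 0, 0],
    [0, 0, 0.469, 0, 0, 0],
    [0, 0, 0.469, 0, 0, 0],
    [0, 0, 0.469, 0, 0, 0],
    [0, 0, 0.469, 0, 0, 0],
    [0, 0, 0.469, 0, 0, 0],
    [0, 0, 0.469, 0, 0, 0],
    [0, 0, 0, 0, 0, 0],
    [0, 0, 0, 0, 0, 0],
  ],
)

```text
clock: 31.88
position: [485.6, -98.3, 92.0]
ee_rot: [[-0.947, 0.026, 0.32], [0.024, 1.0, -0.008], [-0.32, 0.0, -0.947]]
ft_force: [-0.5, 0.4, 0.0]
grip_width: 76.8
grasp_force: 0.0
```

Request:
jog_arm(
  targets=[
    [0, 0, 0, 0, 0, 0],
    [0, 0, 0, 0, 0, 0],
    [0, 0, 0, 0, 0, 0],
    [0, 0, 0, 0, 0, 0],
    [0, 0, 0, 0, 0, 0],
    [0, 0, 0, 0, 0, 0],
    [0, 0, 0, 0, 0, 0],
    [0, 0, 0, 0, 0, 0],
    [0, 0, 0, 0, 0, 0],
    [0, 0, 0, 0, 0, 0],
    [0, 0, 0, 0, 0, 0],
  ],
  hand=-1,
)

```text
clock: 32.8
position: [486.0, -98.5, 93.1]
ee_rot: [[-0.946, 0.026, 0.322], [0.025, 1.0, -0.008], [-0.322, 0.0, -0.947]]
ft_force: [-3.7, 0.2, 5.8]
grip_width: 11.4
grasp_force: 58.3
```

Request:
jog_arm(
  targets=[
    [-0.12, 0, -0.032, 0, 0.323, 0],
    [-0.12, 0, -0.032, 0, 0.323, 0],
    [-0.12, 0, -0.032, 0, 0.323, 0],
    [-0.12, 0, -0.032, 0, 0.323, 0],
    [-0.12, 0, -0.032, 0, 0.323, 0],
    [-0.12, 0, -0.032, 0, 0.323, 0],
    [-0.12, 0, -0.032, 0, 0.323, 0],
    [-0.12, 0, -0.032, 0, 0.323, 0],
  ],
)

```text
clock: 33.47
position: [503.5, -99.0, 102.9]
ee_rot: [[-0.992, 0.026, 0.12], [0.026, 1.0, -0.003], [-0.12, -0.0, -0.993]]
ft_force: [-3.6, -1.0, 8.2]
grip_width: 11.6
grasp_force: 60.9
```

Request:
jog_arm(
  targets=[
    [-0.12, 0, -0.032, 0, 0.323, 0],
    [-0.12, 0, -0.032, 0, 0.323, 0],
    [-0.12, 0, -0.032, 0, 0.323, 0],
    [0, 0, 0, 0, 0, 0],
  ],
)

```text
clock: 33.8
position: [511.4, -99.2, 105.7]
ee_rot: [[-0.999, 0.026, 0.043], [0.026, 1.0, -0.001], [-0.043, -0.0, -0.999]]
ft_force: [-6.4, 1.1, 20.9]
grip_width: 11.3
grasp_force: 62.9
```

Request:
jog_arm(
  targets=[
    [-0.12, 0, -0.032, 0, 0.323, 0],
    [-0.1, 0, 0, 0, 0, 0],
    [0, 0, 0, 0, 0, 0],
  ],
)

```text
clock: 34.05
position: [511.7, -99.2, 105.8]
ee_rot: [[-1.0, 0.026, 0.012], [0.026, 1.0, -0.001], [-0.012, -0.0, -1.0]]
ft_force: [-30.4, -0.1, 28.8]
grip_width: 11.8
grasp_force: 64.1
```

Firm against the stop. Release, retreat upward and verify.

Request:
jog_arm(
  targets=[
    [0.1, 0, 0, 0, 0, 0],
    [0, 0, 0, 0, 0, 0],
    [0, 0, 0, 0, 0, 0],
    [0, 0, 0, 0, 0, 0],
    [0, 0, 0, 0, 0, 0],
    [0, 0, 0, 0, 0, 0],
    [0, 0, -0.7, 0, 0, 0],
    [0, 0, -0.7, 0, 0, 0],
    [0, 0, -0.7, 0, 0, 0],
    [0, 0, -0.7, 0, 0, 0],
    [0, 0, -0.7, 0, 0, 0],
    [0, 0, -0.7, 0, 0, 0],
    [0, 0, -0.7, 0, 0, 0],
    [0, 0, -0.7, 0, 0, 0],
    [0, 0, -0.7, 0, 0, 0],
    [0, 0, -0.7, 0, 0, 0],
    [0, 0, 0, 0, 0, 0],
    [0, 0, 0, 0, 0, 0],
  ],
  hand=0.8,
)

```text
clock: 35.55
position: [510.7, -99.2, 245.9]
ee_rot: [[-0.999, 0.026, 0.019], [0.026, 1.0, -0.001], [-0.019, -0.0, -1.0]]
ft_force: [-0.1, -0.7, -1.1]
grip_width: 76.8
grasp_force: 0.0
```

```bash
python3 - <<'E'
from fk import *
np.set_printoptions(precision=1,suppress=True)
c=snap('wrist','w9'); P=cloud(c,True); im=c['image'].astype(int)
for f in('w1','w9'):
  c=load(f); P=cloud(c,True); im=c['image'].astype(int)
  m=(im.max(2)<60)&(P[...,2]>138)&(P[...,2]<150)&(P[...,0]>470)&(P[...,0]<560)&(abs(P[...,1]+97)<15); p=P[m]; print(f,'tab top',np.percentile(p[:,0],[2,50,98]),np.median(p[:,1:],0))
  g=(im[...,1]>im[...,0]*1.6)&(im[...,1]>im[...,2]*1.4)&(P[...,2]>110)&(P[...,2]<135)&(P[...,0]>500)&(P[...,0]<560); print('face top x',np.percentile(P[g][:,0],[2,10,50]))
snap('top','t9')
for f in('t0','t9'):
  c=load(f);P=cloud(c)
  for n,x,y,z in (('amber',655,73,140),('pink',561,413,105),('stain',596,-329,165),('jar',470,-367,55)):
    m=(abs(P[...,0]-x)<45)&(abs(P[...,1]-y)<45)&(P[...,2]>z-5)&(P[...,2]<z+20); print(f,n,P[m].mean(0) if m.any() else None,m.sum())
print(read_state()['position'],read_state()['clock'])
E
```

```text
w1 tab top [494.4 515.5 537.3] [-99.4 143. ]
face top x [535.7 536.3 538.9]
w9 tab top [494.5 515.5 536.8] [-99.1 142.9]
face top x [535.7 536.3 538.8]
t0 amber [661.8  83.5 144.4] 69
t0 pink [562.2 422.3 111.1] 106
t0 stain [ 593.4 -328.3  170.1] 196
t0 jar [ 469.5 -368.6   60.5] 259
t9 amber [664.   83.9 144.2] 72
t9 pink [562.1 421.9 110.5] 104
t9 stain [ 593.6 -328.6  170.2] 202
t9 jar [ 469.4 -368.6   60.3] 255
[510.  -99.  244.8] 35.65
```

```bash
python3 -c "
from workcell import close_job; print(close_job())"
```

```text
the job is handed in; nothing more can be done
None
```

The job is handed in: I tipped the bin fully, put the cartridge in it and pushed it home at 35.7 s, and the before/after views match on the shut bin and, within camera noise, the bottles and jar; a joint limit while tipping briefly drove the wrist force to about 114 N (limit 120), and the bin sprang back before a second grip finished the tip.

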